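# Put a chromatography column away in its storage rack

### The job

Put the loose column from the white tray away in the empty blue tube of the storage rack: red end up, black end first, and gently pressed past the spring catch until it is fully home on the bottom of the tube. The packing does not stand knocks, so never ram it against the tube, and leave the stored columns, the bottles and everything else on the bench where they are.

Things in the scene. Friction and masses are not known exactly. Their poses are not given: they have to be found in the camera images.
- column: the loose chromatography column to put away: a round steel rod 150 mm long, 24 mm in diameter nearly all along, about 400 g, free to roll. Origin at mid-length on its axis; own x axis along the rod to the red end. The yellow band lies 90 to 116 mm from the black end. It starts lying in the tray, axis level and 12 mm over the tray's floor, pointing any way
- column_red_end (a point): centre of the column's outer face at the red end: a red plug 14 mm across and 6 mm long; below it the rod is 24 mm in diameter
- column_black_end (a point): centre of the column's outer face at the black end. From here along the rod: black plug 12 mm across, 6 mm long; end fitting 24 mm in diameter, 14 mm long; groove 13 mm wide and 3 mm deep; then 24 mm in diameter up to the red plug
- tray: shallow white tray, 220 (own x) x 260 (own y) mm, fixed to the bench; floor 3 mm thick, upright rim 14 mm high and 3 mm thick all round. Origin at the centre of its underside, on the bench
- rack: white storage rack fixed to the bench, 80 mm (own x) x 262 mm (own y), origin at the centre of its underside. It carries three upright blue tubes in a row along its own y at -80, 0 and +80 mm; two hold stored columns, one is empty (which one varies). End cheeks and deck are lower than 90 mm
- tube_free: the empty blue tube of the rack, upright, axes parallel to the rack's, origin on its axis 8 mm over the bench. Outside diameter 34 mm, 40 mm over the flared mouth; round bore 26 mm wide and 100 mm deep, so a column that is home stands 50 mm out of it
- mouth_free (a point): centre of the empty tube's mouth, at its top rim, 112 mm over the bench. The bore is 32 mm wide here and narrows to 26 mm over the top 6 mm
- seat_free (a point): centre of the floor of the empty tube's bore, 12 mm over the bench; the black end's face rests here when home
- catch_nose (a point): nose of the sprung steel tongue on the own +x side of the bore, 23 mm above the bore's floor, 9 mm from its axis, sloped above and below. It stops the end fitting when the black end is about 20 mm from the floor, and keeps rubbing on it further down. It takes some 5 to 20 N straight down (more than the column's weight) to press the column past it; at home the nose snaps into the column's groove
- stored_a: a stored column like the loose one but with a green band, standing loose in another tube, red end up; origin at the centre of its lower end
- stored_b: the same with an orange band, in the third tube; origin at the centre of its lower end
- bottle_a: glass bottle with blue cap, 86 mm across, 180 mm tall; a bystander, origin under its centre
- bottle_b: glass bottle with blue cap, 70 mm across, 140 mm tall; a bystander, origin under its centre
- wash_bottle: white wash bottle with blue cap and spout, 64 mm across, 170 mm tall; a bystander, origin under its centre
- beaker: glass beaker 70 mm across, 90 mm tall; a bystander, origin under its centre
- vial_tray: white tray of blue-capped vials, 90 x 130 mm, 38 mm tall; a bystander, origin under its centre
- wrench: steel spanner 160 mm long lying on the bench; a bystander, origin under its centre
Things that resemble listed ones, but are neither listed nor needed, are in the scene too. What is shaped like the column but pink or purple is not meant.

How it is judged:
At the end, for the whole second after the job is handed in: The column stands in the empty tube, red end up, within about 7 degrees of upright, its black end less than 3 mm from the floor of the bore and within 5 mm of its centre, released and at rest; both stored columns are within 15 mm and every bystander within 50 mm of where they began (z of column_black_end in the frame of seat_free between -0.003 and 0.003 m and horizontal distance between column_black_end and seat_free below 0.005 m and angle between column's own x axis and vertical below 0.12 rad and linear speed of column below 0.02 m/s and distance of each of stored_a, stored_b from where it was at the start of the episode below 0.015 m and distance of each of bottle_a, bottle_b, wash_bottle, beaker, vial_tray, wrench from where it was at the start of the episode below 0.05 m); the robot touches nothing.
It fails at once if the column is pressed or knocked hard (over 80 N in all) against the tube (contact force between column and tube_free above 80 N).
It fails at once if a stored column is pulled up or knocked out of its tube (20 mm) (distance of any of stored_a, stored_b from where it was at the start of the episode above 0.02 m).
It fails at once if a bottle, the beaker, the vial tray or the spanner is pushed more than 50 mm or knocked over (distance of any of bottle_a, bottle_b, wash_bottle, beaker, vial_tray, wrench from where it was at the start of the episode above 0.05 m or angle between any of bottle_a, bottle_b, wash_bottle, beaker, vial_tray's own z axis and vertical above 0.6 rad).
It also fails if it takes over 59 s, if anything falls off the work surface, if the arm or the gripper's body presses on something with over 40 N, if the wrist force passes 120 N, or if a joint passes its speed limit or range.

### The arm

A 6-joint arm with a two-finger parallel gripper is mounted at the origin on the work surface. World frame = base frame: x ahead of the robot, y to its left, z up, the work surface at z = 0. Lengths are in m, angles in rad, forces in N, time in s.
With the tool pointing down it reaches from about 0.35 to 0.85 m from the base axis. Payload 8.1 kg.
Tool frame: the origin (TCP) lies at the very end of the fingers, on their centre line; the grasp point (between the pads) lies 19 mm behind it; y points along the fingers, z is the direction in which the jaws open and shut, and the axes are right-handed (so a half turn about y gives the same grasp; the last joint's range is limited). The gripper opens to 93 mm and grips with 3 to 60 N. Pads are 15 mm wide; open, the fingers measure 128 mm over their backs; the gripper's body (75 mm by 188 mm) begins 65 mm behind the grasp point.
Start: joints at [-1.271, 0.13, 1.488, -0, 1.523, -0.085], TCP at [0.225, -0.556, 0.219] pointing down, gripper open.
Joint ranges: [-2.96, 2.96], [-0.89, 2.26], [0.02, 2.5], [-1.34, 4.48], [0, 2.73], [-2.66, 2.66]. Speed limits (rad/s): [2.39, 2.39, 2.79, 3.14, 3.14, 3.14].

### API

Orientations are given as a 3x3 rotation matrix whose columns are the frame's x, y, z axes.
In Python, from plant import manip, optics, ticket gives the robot as it stands.
- The arm moves only by the tool step_arm, never from a script. Its argument "rows" is a list of rows, each a list of 5 numbers: the shift along the tool's x, y, z in cm, then the turn about the tool's y in rad, then the gripper's target within -1 to 1 (fully open at 1, half-way at 0, shut at -1). A call has 1 to 10 rows; each row is the pose to reach, as a shift and turn from the pose measured when the call began, along the tool's axes at that moment; what a row does not reach only later rows make up. A row lasts 1/12 s, in which the tool goes at most 41.7 mm and 7.16 degrees, less where a joint would pass 70% of its speed; a pose out of reach is approached as far as the arm can. A call with a gripper value outside its range is refused whole. The fingers move at their own pace and stop on an object; the grip force is fixed at half the most. Time passes only in rows, so rows that repeat a pose let the fingers close. It gives the time, the measured TCP pose, the force and the opening at its end, in the units of the state.
- manip.observe(): the state, without advancing time (a new reading comes with each control period).
- optics.grab_frame(name): name is "side" or "top" or "wrist"; returns a dict with "pixels" (400x640x3 uint8, red, green, blue), "camera_matrix" (3x3 intrinsics, pixels), "world_to_cam" (4x4, takes a point from world to camera coordinates); the wrist camera has in their place "tool_from_camera" (4x4, takes a point from camera to tool coordinates, whose origin is the TCP and whose axes are the tool frame's). Camera axes: x right, y down, z forward; pixel columns grow to the right and rows downward; lengths in m; the calibration is good to about 2 mm. A picture is of the moment at which its call begins: read the wrist's pose just before it. There is no depth.
- ticket.sign_off(): hands the job in, once; it reports no verdict.
The state is a dict: "clock": time; "joint_pos": joint angles; "joint_vel": joint speeds; "joint_torque": joint torques, N m; "tcp_pos": TCP position; "tool_rot": TCP orientation; "force": force on the tool from outside, world axes, zero at the start; "moment": the same for the moment, N m; "grip_width": finger opening in m.
Only numpy, scipy, OpenCV 4.12 (cv2) and the standard library are available. Lean on these libraries where they do the work, as an engineer would, in place of code of your own. Each camera call takes 0.05 s, during which the arm holds its last target.

## Working session

There is one attempt and no reset: what is moved stays moved. The work goes in short steps, Python scripts to look and compute and a tool call to move; the robot and the scene stay as the last step left them, time stands still between calls to the robot, and variables do not carry over. Pictures are saved under pics/ and viewed, and the job is handed in when it is done.

Besides the shell and the picture viewer there is one more tool, called after "Request:" by a JSON object that holds its "name" and its "arguments", one argument or row to a line. step_arm: Moves the arm, as the interface text tells. Its arguments: {"type":"object","properties":{"rows":{"type":"array","items":{"type":"array","items":{"type":"number"}}}},"required":["rows"]}

```bash
mkdir -p pics; ls
python3 - <<'E'
from plant import manip, optics, ticket
import cv2,numpy as np
s=manip.observe()
for k in ("clock","tcp_pos","tool_rot","force","grip_width"):print(k,np.round(s[k],4))
for n in("side","top","wrist"):
    f=optics.grab_frame(n);cv2.imwrite(f"pics/{n}0.png",f["pixels"][...,::-1])
    print(n,np.round(f["camera_matrix"],1).tolist(),np.round(f.get("world_to_cam",f.get("tool_from_camera")),3).tolist())
E
```

```text
pics
clock 0.0
tcp_pos [ 0.2251 -0.5556  0.2176]
tool_rot [[-9.268e-01 -5.000e-04  3.754e-01]
 [-3.754e-01  1.800e-03 -9.268e-01]
 [-2.000e-04 -1.000e+00 -1.800e-03]]
force [ 0.3575 -0.4791  0.0207]
grip_width 0.0933
side [[388.5, 0.0, 320.7], [0.0, 388.5, 199.9], [0.0, 0.0, 1.0]] [[-0.881, -0.472, 0.017, 0.481], [-0.282, 0.498, -0.82, 0.241], [0.379, -0.728, -0.572, 0.991], [0.0, 0.0, 0.0, 1.0]]
top [[475.8, 0.0, 312.8], [0.0, 475.8, 200.6], [0.0, 0.0, 1.0]] [[-0.026, -1.0, -0.007, 0.034], [-0.998, 0.027, -0.053, 0.542], [0.053, 0.006, -0.999, 1.608], [0.0, 0.0, 0.0, 1.0]]
wrist [[353.9, 0.0, 318.5], [0.0, 353.9, 205.6], [0.0, 0.0, 1.0]] [[-0.001, 0.954, 0.3, -0.084], [-0.0, -0.3, 0.954, -0.167], [1.0, 0.0, 0.0, 0.0], [0.0, 0.0, 0.0, 1.0]]
```

View pics/top0.png

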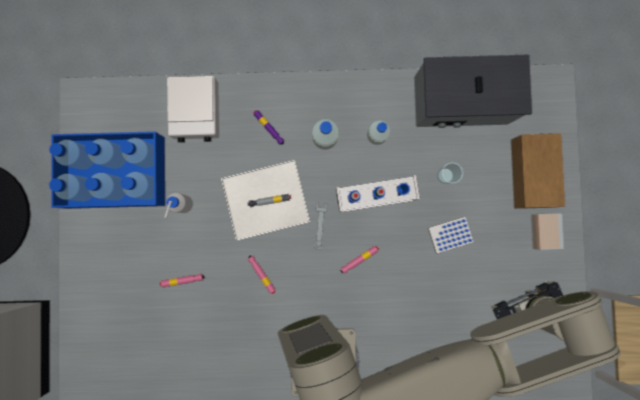

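View pics/side0.png

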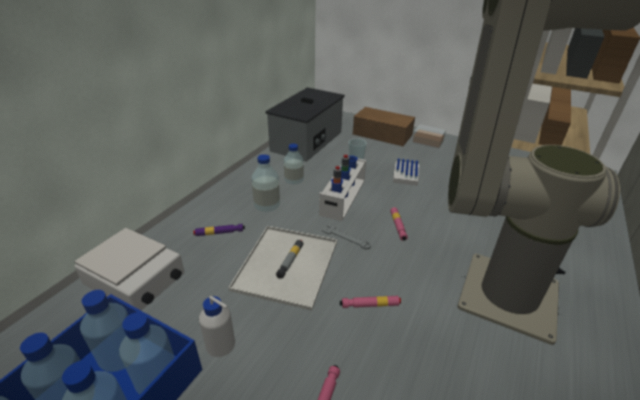

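View pics/wrist0.png

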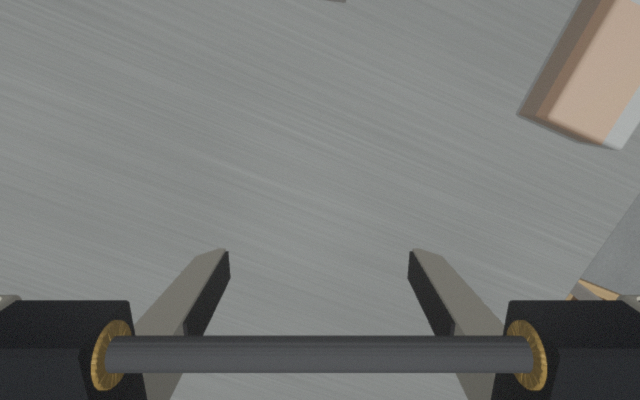

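Run:
```python
import cv2,numpy as np
t=cv2.imread("pics/top0.png");s=cv2.imread("pics/side0.png")
a=cv2.resize(t[155:245,215:315],None,fx=4,fy=4,interpolation=2)
b=cv2.resize(t[165:225,330:430],None,fx=4,fy=4,interpolation=2)
c=cv2.resize(s[145:225,310:380],None,fx=5,fy=5,interpolation=2)
d=cv2.resize(s[220:310,230:340],None,fx=4,fy=4,interpolation=2)
o=np.zeros((600,800,3),np.uint8)
for i,(y,x) in zip((a,b),((0,0),(360,0))):o[y:y+i.shape[0],x:x+i.shape[1]]=i
o[:400,430:780]=c;
cv2.imwrite("pics/crop0.png",o);cv2.imwrite("pics/crop1.png",d)
```

```text
(no output)
```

View pics/crop0.png

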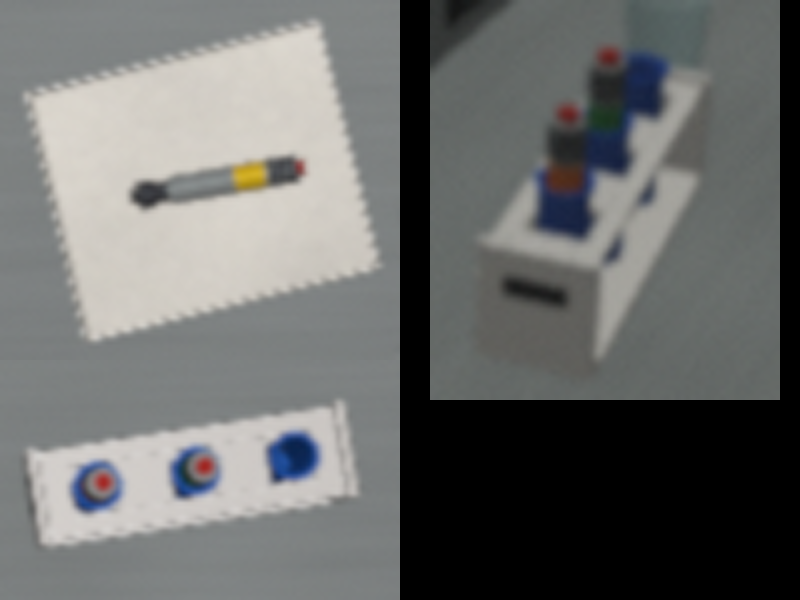

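View pics/crop1.png

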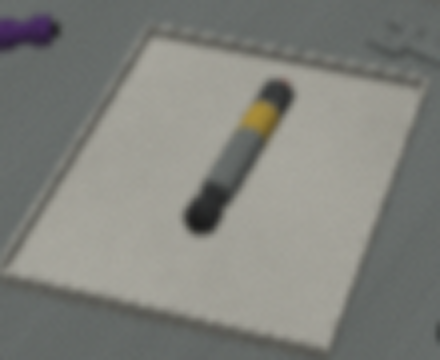

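```bash
cat > h.py <<'E'
from plant import manip, optics, ticket
import cv2,numpy as np
def ray(f,uv,z):
    """pixel -> world point on plane z (fixed cams)"""
    K=f["camera_matrix"];T=f["world_to_cam"];R=T[:3,:3];t=T[:3,3]
    return ray0(-R.T@t,R.T@np.linalg.inv(K)@[uv[0],uv[1],1],z)
def ray0(o,d,z): return o+d*(z-o[2])/d[2]
def wpose(f,s):
    T=np.eye(4);T[:3,:3]=s["tool_rot"];T[:3,3]=s["tcp_pos"];return T@f["tool_from_camera"]
def wray(f,s,uv,z):
    C=wpose(f,s);return ray0(C[:3,3],C[:3,:3]@np.linalg.inv(f["camera_matrix"])@[uv[0],uv[1],1],z)
def proj(f,s,p):
    C=np.linalg.inv(wpose(f,s)) if s is not None else f["world_to_cam"]
    q=f["camera_matrix"]@(C[:3,:3]@np.asarray(p)+C[:3,3]);return q[:2]/q[2]
def totool(s,p): return s["tool_rot"].T@(np.asarray(p)-s["tcp_pos"])*100
def cents(m,mn=4):
    n,l,st,c=cv2.connectedComponentsWithStats(m.astype(np.uint8));return [(c[i],st[i,4]) for i in range(1,n) if st[i,4]>=mn]
def hsv(f): return cv2.cvtColor(f["pixels"],cv2.COLOR_RGB2HSV)
E
python3 - <<'E'
from h import *
f=optics.grab_frame("top");h=hsv(f);H,S,V=cv2.split(h)
g=np.zeros(H.shape,bool);g[175:225,235:300]=1
m=g&((V<165)|(S>120))
rc=cv2.minAreaRect(np.argwhere(m)[:,::-1].astype(np.float32));print(rc)
bp=np.sort(np.array(cv2.boxPoints(rc)),0)
y=cents(g&(S>150)&(V>120)&(H>15)&(H<35));print("yellow",y,ray(f,y[0][0],.015))
pts=np.argwhere(m)[:,::-1].astype(np.float32)
vx,vy,x0,y0=cv2.fitLine(pts,cv2.DIST_L2,0,.01,.01).ravel();d=np.array([vx,vy]);d*=np.sign(d[0])
pr=(pts-[x0,y0])@d
for e in(pr.min()-.5,pr.max()+.5):print("end",[x0,y0]+e*d,ray(f,[x0,y0]+e*d,.015))
g[:]=0;g[165:225,330:430]=1
for c,a in cents(g&((H<8)|(H>172))&(S>120)):print("red",c,a,ray(f,c,.162))
for c,a in cents(g&(H>100)&(H<130)&(S>120)):print("blue",c,a,ray(f,c,.112),ray(f,c,.1))
E
```

```text
((267.0, 191.0), (32.0, 64.0), 90.0)
yellow [(array([277.       , 198.7027027]), np.int32(37))] [0.55252142 0.14193613 0.015     ]
end [241.4331  205.91324] [0.53114512 0.26377141 0.015     ]
end [303.33325 192.00557] [0.57299876 0.0515721  0.015     ]
red [380.8 191. ] 10 [ 0.55915288 -0.19221047  0.162     ]
red [355.33333333 195.11111111] 9 [ 0.54850578 -0.11298425  0.162     ]
blue [402.91 188.77] 100 [ 0.56788175 -0.27007065  0.112     ] [ 0.56875593 -0.27228301  0.1       ]
blue [376.16666667 194.19444444] 36 [ 0.55276956 -0.18393102  0.112     ] [ 0.55352461 -0.18546432  0.1       ]
blue [351.57142857 197.89285714] 28 [ 0.5430135  -0.10486728  0.112     ] [ 0.54369163 -0.10577729  0.1       ]
```

Run:
```python
from h import *
s=manip.observe();print(totool(s,[.555,.13,.26]), totool(s,[.39,-.213,.28]))
z=s["tool_rot"][:,2];print(np.arctan2(z[1],z[0])-np.arctan2(.134,.99))
```

```text
[-56.31631414  -4.13766115 -51.18468603] [-28.14783402  -6.17003344 -25.58886234]
-1.3205363200921574
```

Request:
{"name": "step_arm", "arguments": {
  "rows": [
    [0, -5, 0, 0, 1],
    [-6, -6, -5, -0.12, 1],
    [-9, -6, -8, -0.24, 1],
    [-12, -6, -11, -0.36, 1],
    [-15, -6, -14, -0.48, 1],
    [-18, -6, -17, -0.6, 1],
    [-21, -6, -20, -0.72, 1],
    [-24, -6, -22, -0.84, 1],
    [-27, -6, -25, -0.95, 1],
    [-30, -6, -27, -1.05, 1]
  ]
}}

```text
clock: 1.03
tcp_pos: [0.3869, -0.2174, 0.2784]
tool_rot: [[-0.13, 0.0, 0.991], [-0.991, 0.001, -0.13], [-0.001, -1.0, -0.0]]
force: [0.2, -0.8, -0.0]
grip_width: 0.0931
```

Run:
```python
from h import *
s=manip.observe();print(s["clock"],s["tcp_pos"],totool(s,[.555,.13,.26]),totool(s,[.555,.13,.2]))
z=s["tool_rot"][:,2];print(np.arctan2(z[1],z[0])-np.arctan2(.134,.99))
```

```text
1.0333 [ 0.38689224 -0.21735649  0.27840738] [-36.62963178   1.86928805  12.13802374] [-36.62477511   7.86928606  12.1385675 ]
-0.26530425562305515
```

Request:
{"name": "step_arm", "arguments": {
  "rows": [
    [-4, 0, 1.5, -0.1, 1],
    [-8, 0, 3, -0.2, 1],
    [-12, 0, 4.5, -0.265, 1],
    [-16, 0, 6, -0.265, 1],
    [-20, 0, 7, -0.265, 1],
    [-24, 1, 8, -0.265, 1],
    [-28, 2, 9, -0.265, 1],
    [-32, 3, 10.5, -0.265, 1],
    [-36, 4, 12, -0.265, 1],
    [-36.6, 5, 12.1, -0.265, 1]
  ]
}}

```text
clock: 1.87
tcp_pos: [0.5558, 0.1342, 0.2284]
tool_rot: [[0.136, 0.001, 0.991], [-0.991, 0.002, 0.136], [-0.002, -1.0, 0.002]]
force: [-0.1, -1.6, 0.0]
grip_width: 0.0931
```

Request:
{"name": "step_arm", "arguments": {
  "rows": [
    [0, 0, 0, 0, 1],
    [0, 0, 0, 0, 1],
    [0, 0, 0, 0, 1]
  ]
}}

```text
clock: 2.12
tcp_pos: [0.5556, 0.1335, 0.2286]
tool_rot: [[0.137, 0.001, 0.991], [-0.991, 0.002, 0.137], [-0.002, -1.0, 0.001]]
force: [-0.6, -1.1, 1.2]
grip_width: 0.0934
```

Run:
```python
from h import *
s=manip.observe();f=optics.grab_frame("wrist");cv2.imwrite("pics/w1.png",f["pixels"][...,::-1])
print(s["tcp_pos"],s["tool_rot"][:,2])
```

```text
[0.55559236 0.1335113  0.22862911] [0.99062056 0.13663721 0.00108963]
```

View pics/w1.png

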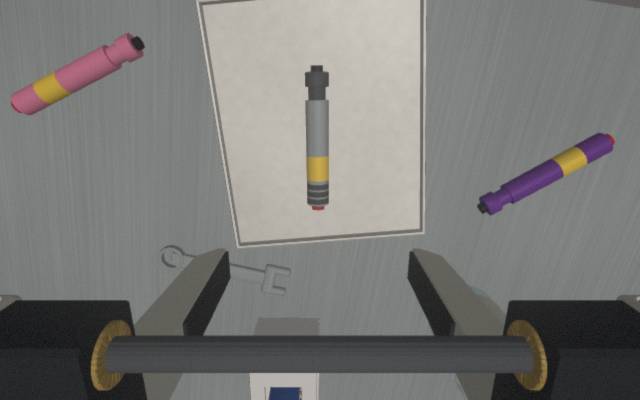

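The column (steel grey, yellow band at (317,170)) lies in the tray from black end (317,67) to red end (318,209). The similar things are pink (75,75) and purple (550,175), so not meant. Now I measure it.

```bash
cat > col.py <<'E'
from h import *
s=manip.observe();f=optics.grab_frame("wrist");h=hsv(f);H,S,V=cv2.split(h)
g=np.zeros(H.shape,bool);g[45:225,280:360]=1
m=cents(g&((V<150)|(S>110)),100)
n,l,st,c=cv2.connectedComponentsWithStats((g&((V<150)|(S>110))).astype(np.uint8))
i=1+np.argmax(st[1:,4]);print(st[i])
pts=np.argwhere(l==i)[:,::-1].astype(np.float32)
rc=cv2.minAreaRect(pts);print(rc)
vx,vy,x0,y0=cv2.fitLine(pts,cv2.DIST_HUBER,0,.01,.01).ravel();d=np.array([vx,vy])*np.sign(vy);o=np.array([x0,y0])
pr=(pts-o)@d
B=wray(f,s,o+(pr.min()-.5)*d,.015);R=wray(f,s,o+(pr.max()+.5)*d,.015)
print("B",B,"R",R,np.linalg.norm(R-B))
y=max(cents(g&(S>150)&(V>120)&(H>15)&(H<35)),key=lambda t:t[1]);Y=wray(f,s,y[0],.027);print("Y",y,Y)
u=(R-B)/np.linalg.norm(R-B);z=s["tool_rot"][:,2]
print("u",u,"dyaw world needed",np.arctan2(u[0],-u[1])-np.arctan2(z[1],z[0]), 'dot',u@z)
M=(B+R)/2
for k in(125,128):
  G=M+u*(k-75)/1000;G[2]=.007;print(k,G,totool(s,G), 'fromYellow',Y+u*(k-103)/1000)
E
python3 col.py
```

```text
[ 304   65   25  144 3064]
((316.0318298339844, 136.49972534179688), (143.1031951904297, 23.12631607055664), 89.4791488647461)
B [0.53802338 0.24436258 0.015     ] R [0.5602284  0.09411408 0.015     ] 0.15188045791647076
Y (array([318.14285714, 168.41758242]), np.int32(273)) [0.55464417 0.14231321 0.027     ]
u [ 0.14620063 -0.98925496  0.        ] dyaw world needed 0.010565594824316682 dot 0.010565370526785096
125 [0.55643592 0.11977558 0.007     ] [ 1.36522027 22.22043936 -0.17855626] fromYellow [0.55786059 0.1205496  0.027     ]
128 [0.55687452 0.11680782 0.007     ] [ 1.66520313 22.21995033 -0.17538665] fromYellow [0.55829919 0.11758184 0.027     ]
```

Request:
{"name": "step_arm", "arguments": {
  "rows": [
    [1.55, 4, -0.15, -0.01, 1],
    [1.55, 8, -0.15, -0.01, 1],
    [1.55, 12, -0.15, -0.01, 1],
    [1.55, 16, -0.15, -0.01, 1],
    [1.55, 18, -0.15, -0.01, 1],
    [1.55, 18, -0.15, -0.01, 1]
  ]
}}

```text
clock: 2.72
tcp_pos: [0.5529, 0.1157, 0.0443]
tool_rot: [[0.143, -0.006, 0.99], [-0.99, 0.001, 0.143], [-0.002, -1.0, -0.006]]
force: [-0.9, -0.4, 0.0]
grip_width: 0.0932
```

Run:
```python
from h import *
s=manip.observe();f=optics.grab_frame("wrist");cv2.imwrite("pics/w2.png",f["pixels"][...,::-1])
print(s["tcp_pos"],totool(s,[.5572,.1178,.008]))
```

```text
[0.55287298 0.11570811 0.0443411 ] [-0.13881261  3.63166232  0.47906892]
```

View pics/w2.png

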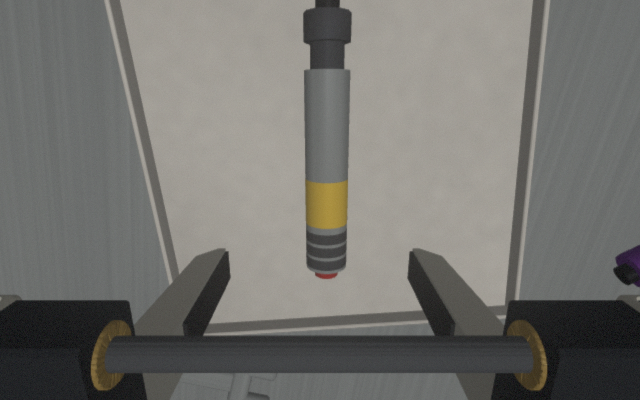

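Request:
{"name": "step_arm", "arguments": {
  "rows": [
    [-0.14, 1, 0.48, 0, 1],
    [-0.14, 2, 0.48, 0, 1],
    [-0.14, 3, 0.48, 0, 1],
    [-0.14, 3.6, 0.48, 0, 1],
    [-0.14, 3.6, 0.48, 0, 1],
    [-0.14, 3.6, 0.48, 0, 1]
  ]
}}

```text
clock: 3.27
tcp_pos: [0.5594, 0.1183, 0.0118]
tool_rot: [[0.143, -0.002, 0.99], [-0.99, 0.001, 0.143], [-0.002, -1.0, -0.002]]
force: [0.1, 0.6, -0.5]
grip_width: 0.0931
```

Request:
{"name": "step_arm", "arguments": {
  "rows": [
    [0, 0, 0, 0, 0],
    [0, 0, 0, 0, -0.3],
    [0, 0, 0, 0, -0.6],
    [0, 0, 0, 0, -1],
    [0, 0, 0, 0, -1],
    [0, 0, 0, 0, -1],
    [0, 0, 0, 0, -1],
    [0, 0, 0, 0, -1]
  ]
}}

```text
clock: 3.93
tcp_pos: [0.5593, 0.1183, 0.0118]
tool_rot: [[0.143, -0.002, 0.99], [-0.99, 0.001, 0.143], [-0.002, -1.0, -0.002]]
force: [-0.3, 0.1, -0.6]
grip_width: 0.0442
```

Request:
{"name": "step_arm", "arguments": {
  "rows": [
    [0, 0.3, -0.2, 0, 0],
    [0, 0.6, -0.2, 0, 0],
    [0, 0.6, -0.2, 0, 0],
    [0, 0.6, -0.2, 0, 0]
  ]
}}

```text
clock: 4.27
tcp_pos: [0.5569, 0.1179, 0.0053]
tool_rot: [[0.143, -0.003, 0.99], [-0.99, 0.001, 0.143], [-0.002, -1.0, -0.003]]
force: [0.7, 0.0, 0.3]
grip_width: 0.0461
```

Request:
{"name": "step_arm", "arguments": {
  "rows": [
    [0, 0, 0, 0, -0.6],
    [0, 0, 0, 0, -0.8],
    [0, 0, 0, 0, -1],
    [0, 0, 0, 0, -1],
    [0, 0, 0, 0, -1],
    [0, 0, 0, 0, -1],
    [0, 0, 0, 0, -1],
    [0, 0, 0, 0, -1]
  ]
}}

```text
clock: 4.93
tcp_pos: [0.557, 0.1179, 0.0054]
tool_rot: [[0.143, -0.003, 0.99], [-0.99, 0.001, 0.143], [-0.002, -1.0, -0.003]]
force: [1.1, 0.2, 0.8]
grip_width: 0.0234
```

Request:
{"name": "step_arm", "arguments": {
  "rows": [
    [0, -1, 0, 0, -1],
    [0, -2, 0, 0, -1],
    [0, -4, 0, 0, -1],
    [0, -6, 0, 0, -1],
    [0, -8, 0, 0, -1],
    [0, -11, 0, 0, -1],
    [0, -14, 0, 0, -1],
    [0, -17, 0, 0, -1],
    [0, -18, 0, 0, -1],
    [0, -18, 0, 0, -1]
  ]
}}

```text
clock: 5.77
tcp_pos: [0.5598, 0.118, 0.1898]
tool_rot: [[0.143, 0.004, 0.99], [-0.99, 0.002, 0.143], [-0.001, -1.0, 0.004]]
force: [-0.1, 0.1, -5.2]
grip_width: 0.0235
```

Run:
```python
from h import *
s=manip.observe();print(s["tcp_pos"],s["grip_width"],s["force"],s["moment"])
a=optics.grab_frame("wrist")["pixels"][...,::-1];b=optics.grab_frame("side")["pixels"][...,::-1]
cv2.imwrite("pics/w3.png",np.vstack([cv2.resize(a,(480,300)),cv2.resize(b[130:310,180:468],(480,300),interpolation=2)]))
```

```text
[0.55980612 0.1179609  0.18975611] 0.02354461012831851 [-0.0553129   0.14340743 -5.19763596] [-0.27950356 -0.15930913 -0.00541287]
```

View pics/w3.png

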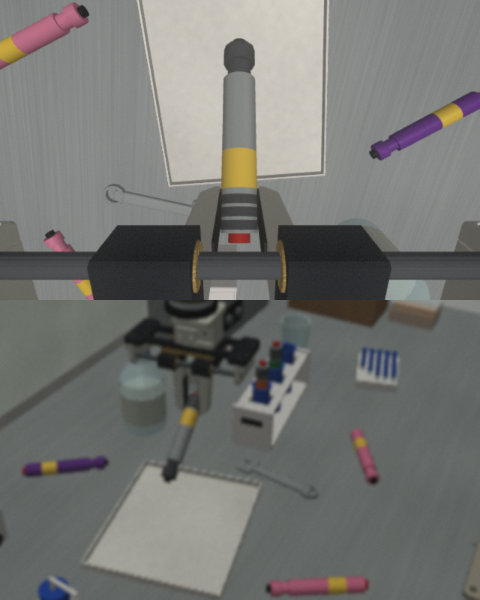

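```bash
cat > tilt.py <<'E'
from h import *
import sys
s=manip.observe();f=optics.grab_frame("wrist");h=hsv(f);H,S,V=cv2.split(h)
C=f["tool_from_camera"];Ki=np.linalg.inv(f["camera_matrix"])
def pl(uv,zz=0):
    d=C[:3,:3]@Ki@[uv[0],uv[1],1];o=C[:3,3];
    k=np.array([0,0,1.]);return d,o
# columns centerline rays meet plane z=0 only at grazing angle (camera lies in it) -> use angular size instead
T=wpose(f,s)
def tip(v):  # angle of ray within x-y tool plane for row v -> for pivot P=(0,-.0095..), L find tilt
    d=C[:3,:3]@Ki@[318.5,v,1];return d[:2]/np.linalg.norm(d[:2]),C[:2,3]
from scipy.optimize import brentq
P=np.array([0,-.0096])
for v,L,off in [(float(a.split(',')[0]),float(a.split(',')[1]),float(a.split(',')[2])) for a in sys.argv[1:]]:
    d,o=tip(v)
    # tilt th from down: axis dir=(-sin th, cos th) (toward black); surface side normal toward camera=(-cos th,-sin th)
    def fun(th):
        q=P+L/1000*np.array([-np.sin(th),np.cos(th)])+off/1000*np.array([-np.cos(th),-np.sin(th)])-o
        return d[0]*q[1]-d[1]*q[0]
    g=np.linspace(-.4,1.6,201);F=[fun(t) for t in g]
    print(v,L,[round(np.degrees(brentq(fun,g[i],g[i+1])),1) for i in range(200) if F[i]*F[i+1]<0])
E
python3 - <<'E'
from h import *
f=optics.grab_frame("wrist");h=hsv(f)
for v in range(40,330,4):print(v,h[v,318].tolist(),end=" ")
E
```

```text
40 [20, 15, 200] 44 [15, 18, 201] 48 [21, 16, 201] 52 [18, 17, 73] 56 [98, 12, 84] 60 [165, 13, 79] 64 [0, 0, 83] 68 [173, 12, 84] 72 [135, 6, 83] 76 [10, 10, 73] 80 [120, 3, 79] 84 [0, 3, 78] 88 [135, 6, 81] 92 [165, 7, 76] 96 [60, 4, 132] 100 [80, 6, 134] 104 [45, 8, 132] 108 [70, 6, 134] 112 [70, 6, 133] 116 [75, 4, 131] 120 [50, 6, 132] 124 [75, 4, 132] 128 [75, 4, 131] 132 [68, 8, 134] 136 [60, 4, 138] 140 [30, 2, 133] 144 [60, 4, 134] 148 [60, 2, 132] 152 [45, 8, 133] 156 [75, 8, 132] 160 [60, 6, 133] 164 [50, 6, 132] 168 [30, 2, 133] 172 [53, 8, 135] 176 [60, 4, 134] 180 [60, 4, 129] 184 [53, 8, 134] 188 [50, 6, 135] 192 [54, 9, 136] 196 [24, 60, 149] 200 [23, 159, 193] 204 [23, 156, 193] 208 [22, 156, 194] 212 [23, 159, 193] 216 [23, 158, 195] 220 [23, 163, 193] 224 [23, 164, 191] 228 [23, 160, 193] 232 [23, 160, 193] 236 [23, 163, 193] 240 [23, 162, 195] 244 [23, 161, 193] 248 [23, 157, 188] 252 [50, 6, 132] 256 [45, 4, 131] 260 [30, 14, 72] 264 [15, 7, 72] 268 [160, 11, 69] 272 [45, 4, 132] 276 [30, 7, 70] 280 [90, 4, 71] 284 [120, 4, 67] 288 [60, 7, 112] 292 [75, 4, 116] 296 [150, 4, 70] 300 [150, 4, 68] 304 [90, 4, 70] 308 [90, 2, 133] 312 [1, 167, 148] 316 [1, 177, 150] 320 [1, 172, 148] 324 [2, 67, 134] 328 [70, 6, 128]
```

```bash
python3 tilt.py 94,92,12 196.5,35,12 250,9,12;echo; python3 tilt.py 94,94,12 196.5,37,12 250,11,12;echo; python3 tilt.py 94,96,12 196.5,39,12 250,13,12
```

```text
94.0 92.0 [np.float64(57.7)]
196.5 35.0 []
250.0 9.0 [np.float64(55.0)]

94.0 94.0 [np.float64(55.4)]
196.5 37.0 [np.float64(40.8), np.float64(71.1)]
250.0 11.0 [np.float64(65.3)]

94.0 96.0 [np.float64(53.3)]
196.5 39.0 [np.float64(33.8), np.float64(79.9)]
250.0 13.0 [np.float64(74.1)]
```

Run:
```python
from h import *
f=optics.grab_frame("top");t=cv2.imread("pics/top0.png")
h=cv2.cvtColor(t,cv2.COLOR_BGR2HSV);m=((h[...,2]>185)&(h[...,1]<40)).astype(np.uint8)
g=np.zeros_like(m);g[150:250,215:315]=1;m&=g
c=max(cv2.findContours(m,0,2)[0],key=cv2.contourArea);rc=cv2.minAreaRect(c);print(rc)
for p in cv2.boxPoints(rc):print(p,ray(f,p,.014))
```

```text
((265.676513671875, 200.20590209960938), (62.33165740966797, 73.97335815429688), 75.96376037597656)
[222.23534 178.9412 ] [0.62532013 0.32798887 0.014     ]
[294.00006 161.00003] [0.68036424 0.08087756 0.014     ]
[309.11768 221.47061] [0.47209616 0.0344587  0.014     ]
[237.35297 239.41177] [0.41762265 0.27989949 0.014     ]
```

Request:
{"name": "step_arm", "arguments": {
  "rows": [
    [-2, 3, 0, 0, -1],
    [-4, 6, 0, 0, -1],
    [-6, 9, 0, 0, -1],
    [-6, 10.5, 0, 0, -1],
    [-6, 11.2, 0, 0, -1],
    [-6, 11.5, 0, 0, -1],
    [-6, 11.5, 0, 0, -1],
    [-6, 11.5, 0, 0, -1]
  ]
}}

```text
clock: 6.78
tcp_pos: [0.5481, 0.1768, 0.0695]
tool_rot: [[0.143, -0.005, 0.99], [-0.99, 0.001, 0.143], [-0.002, -1.0, -0.004]]
force: [-0.9, 0.6, -3.3]
grip_width: 0.0233
```

Run:
```python
from h import *
s=manip.observe();print(s["tcp_pos"],s["grip_width"],s["force"],s["moment"])
a=optics.grab_frame("wrist")["pixels"][...,::-1];b=optics.grab_frame("side")["pixels"][...,::-1]
cv2.imwrite("pics/w4.png",np.vstack([cv2.resize(a,(480,300)),cv2.resize(b[150:300,180:420],(480,300),interpolation=2)]))
```

```text
[0.54809915 0.17676879 0.0695282 ] 0.02331870721036262 [-0.90325623  0.58802476 -3.34676731] [-0.10119936 -0.06305781 -0.01939737]
```

View pics/w4.png

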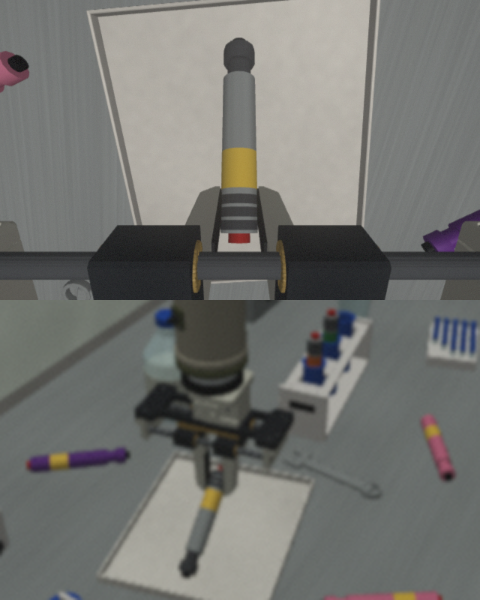

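Request:
{"name": "step_arm", "arguments": {
  "rows": [
    [-1, -0.3, 0, 0, -1],
    [-2.3, -0.5, 0, 0, -1],
    [-3, -1.3, 0, 0, -1],
    [-3.7, -2.0, 0, 0, -1],
    [-4.5, -2.7, 0, 0, -1],
    [-5.2, -3.4, 0, 0, -1],
    [-6.2, -3.9, 0, 0, -1],
    [-7.2, -4.4, 0, 0, -1],
    [-7.2, -4.4, 0, 0, -1]
  ]
}}

```text
clock: 7.63
tcp_pos: [0.5387, 0.2504, 0.1157]
tool_rot: [[0.144, -0.002, 0.99], [-0.99, 0.003, 0.144], [-0.003, -1.0, -0.001]]
force: [0.7, -0.0, -4.4]
grip_width: 0.0233
```

Run:
```python
from h import *
s=manip.observe();print(s["tcp_pos"],s["grip_width"],s["force"],s["moment"])
a=optics.grab_frame("wrist")["pixels"][...,::-1];b=optics.grab_frame("side")["pixels"][...,::-1]
cv2.imwrite("pics/w5.png",np.vstack([cv2.resize(a,(480,300)),cv2.resize(b[150:300,180:420],(480,300),interpolation=2)]))
```

```text
[0.53865264 0.25044043 0.11570203] 0.023279198709554853 [ 0.68670683 -0.01245685 -4.40117277] [-0.18918429 -0.16202926 -0.00074486]
```

View pics/w5.png

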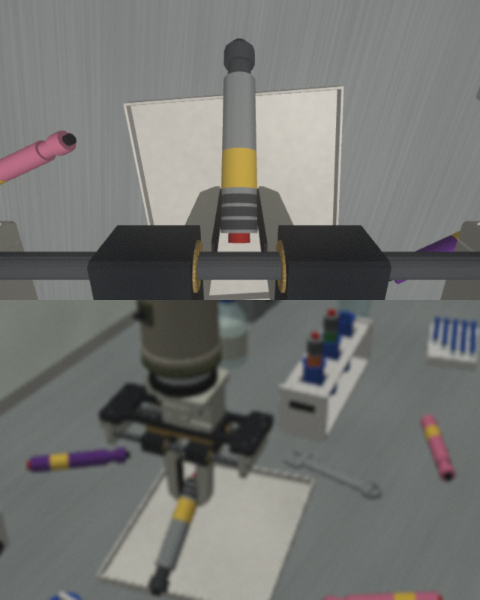

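Request:
{"name": "step_arm", "arguments": {
  "rows": [
    [3, -0.5, 0, 0, -1],
    [6, 0, 0, 0, -1],
    [7.9, 1.5, 0, 0, -1],
    [7.9, 3, 0, 0, -1],
    [7.9, 4.3, 0, 0, -1],
    [7.9, 4.3, 0, 0, -1],
    [7.9, 4.3, 0, 0, -1],
    [7.9, 4.3, 0, 0, -1]
  ]
}}

```text
clock: 8.4
tcp_pos: [0.5494, 0.1709, 0.0714]
tool_rot: [[0.144, -0.004, 0.99], [-0.99, 0.001, 0.144], [-0.002, -1.0, -0.003]]
force: [-0.4, 0.3, -4.8]
grip_width: 0.0232
```

Request:
{"name": "step_arm", "arguments": {
  "rows": [
    [-1, 0, 0, 0, -1],
    [-2, 0, 0, 0, -1],
    [-2.5, 0, 0, 0, -1],
    [-2.5, 0, 0, 0, -1]
  ]
}}

```text
clock: 8.73
tcp_pos: [0.5456, 0.1977, 0.0718]
tool_rot: [[0.146, -0.003, 0.989], [-0.989, 0.002, 0.146], [-0.002, -1.0, -0.003]]
force: [0.2, -0.9, -4.7]
grip_width: 0.0237
```

Request:
{"name": "step_arm", "arguments": {
  "rows": [
    [-0.5, 0, 0, 0, -1],
    [-1, 0, 0, 0, -1],
    [-1, 0, 0, 0, -1]
  ]
}}

```text
clock: 8.98
tcp_pos: [0.5452, 0.2065, 0.0731]
tool_rot: [[0.147, -0.001, 0.989], [-0.989, -0.001, 0.147], [0.001, -1.0, -0.001]]
force: [0.1, -9.9, 1.4]
grip_width: 0.0235
```

Request:
{"name": "step_arm", "arguments": {
  "rows": [
    [-0.5, -0.7, 0, 0, -1],
    [-1, -1.3, 0, 0, -1],
    [-1.4, -1.7, 0, 0, -1],
    [-1.9, -2.2, 0, 0, -1],
    [-2.4, -2.6, 0, 0, -1],
    [-2.4, -2.6, 0, 0, -1]
  ]
}}

```text
clock: 9.48
tcp_pos: [0.5422, 0.2316, 0.1005]
tool_rot: [[0.148, 0.001, 0.989], [-0.989, -0.0, 0.148], [0.0, -1.0, 0.001]]
force: [0.1, -2.5, -1.1]
grip_width: 0.0234
```

Run:
```python
from h import *
s=manip.observe();print(s["tcp_pos"],s["grip_width"],s["force"],s["moment"])
a=optics.grab_frame("wrist")["pixels"][...,::-1];b=optics.grab_frame("side")["pixels"][...,::-1]
cv2.imwrite("pics/w6.png",np.vstack([cv2.resize(a,(480,300)),cv2.resize(b[150:300,180:420],(480,300),interpolation=2)]))
```

```text
[0.54219511 0.23159549 0.10045148] 0.02341201780277517 [ 0.08640028 -2.5238682  -1.0539456 ] [-0.71779345 -0.08051774  0.03359153]
```

View pics/w6.png

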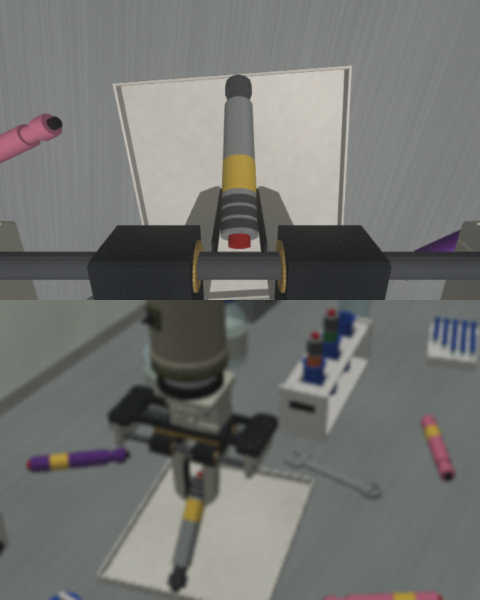

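Request:
{"name": "step_arm", "arguments": {
  "rows": [
    [-0.7, -0.5, 0, 0, -1],
    [-1.4, -1.0, 0, 0, -1],
    [-2.1, -1.3, 0, 0, -1],
    [-2.8, -1.6, 0, 0, -1],
    [-3.5, -1.8, 0, 0, -1],
    [-4.1, -2.0, 0, 0, -1],
    [-4.7, -2.1, 0, 0, -1],
    [-4.7, -2.1, 0, 0, -1]
  ]
}}

```text
clock: 10.25
tcp_pos: [0.5364, 0.2786, 0.1231]
tool_rot: [[0.148, 0.004, 0.989], [-0.989, 0.0, 0.148], [0.0, -1.0, 0.004]]
force: [0.8, -5.2, 8.6]
grip_width: 0.0228
```

Run:
```python
from h import *
s=manip.observe();print(s["tcp_pos"],s["grip_width"],s["force"],s["moment"])
a=optics.grab_frame("wrist")["pixels"][...,::-1];b=optics.grab_frame("side")["pixels"][...,::-1]
cv2.imwrite("pics/w7.png",np.vstack([cv2.resize(a,(480,300)),cv2.resize(b[150:300,180:420],(480,300),interpolation=2)]))
```

```text
[0.53640692 0.27863739 0.12307392] 0.022752986064209186 [ 0.76184279 -5.21596248  8.60780817] [-1.22886659 -0.06492157  0.00711731]
```

View pics/w7.png

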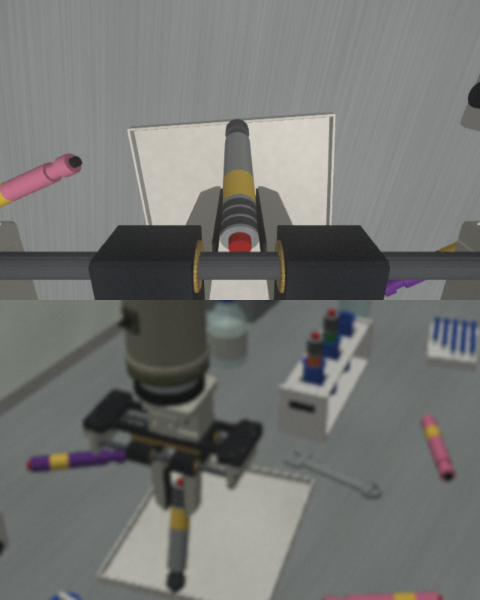

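Request:
{"name": "step_arm", "arguments": {
  "rows": [
    [-0.5, -0.3, 0, 0, -1],
    [-1, -0.35, 0, 0, -1],
    [-1.5, -0.4, 0, 0, -1],
    [-2, -0.4, 0, 0, -1],
    [-2.3, -0.4, 0, 0, -1],
    [-2.3, -0.4, 0, 0, -1]
  ]
}}

```text
clock: 10.85
tcp_pos: [0.5324, 0.3017, 0.1262]
tool_rot: [[0.149, 0.003, 0.989], [-0.989, -0.0, 0.149], [0.001, -1.0, 0.003]]
force: [0.1, -0.2, -4.6]
grip_width: 0.0228
```

Run:
```python
from h import *
s=manip.observe();print(s["tcp_pos"],s["grip_width"],s["force"],s["moment"])
f=optics.grab_frame("wrist");a=f["pixels"][...,::-1].copy();b=optics.grab_frame("side")["pixels"][...,::-1]
cv2.imwrite("pics/w8.png",np.vstack([a[100:360,160:480][:, :],cv2.resize(b[150:300,180:420],(320,200),interpolation=2)]))
h=hsv(f)
for v in range(140,330,4):print(v,h[v,318].tolist(),end=" ")
```

```text
[0.53239421 0.30166315 0.12615311] 0.022808451541814805 [ 0.14576359 -0.24401126 -4.59813331] [-0.08730764 -0.12234671  0.03385823]
140 [80, 5, 141] 144 [75, 4, 141] 148 [90, 4, 140] 152 [80, 6, 136] 156 [130, 12, 64] 160 [120, 7, 71] 164 [150, 3, 77] 168 [30, 4, 66] 172 [80, 7, 107] 176 [70, 7, 110] 180 [70, 7, 111] 184 [90, 5, 107] 188 [60, 5, 109] 192 [45, 5, 111] 196 [60, 2, 109] 200 [60, 7, 110] 204 [60, 5, 108] 208 [120, 2, 109] 212 [0, 0, 112] 216 [30, 2, 107] 220 [0, 2, 108] 224 [23, 79, 129] 228 [22, 149, 157] 232 [22, 150, 155] 236 [23, 149, 156] 240 [23, 153, 155] 244 [23, 153, 155] 248 [23, 151, 155] 252 [22, 150, 155] 256 [23, 160, 153] 260 [60, 5, 107] 264 [0, 4, 72] 268 [45, 8, 63] 272 [140, 11, 68] 276 [75, 7, 73] 280 [0, 0, 63] 284 [60, 4, 61] 288 [30, 2, 103] 292 [45, 8, 62] 296 [0, 9, 57] 300 [30, 3, 94] 304 [60, 4, 130] 308 [45, 4, 132] 312 [0, 157, 115] 316 [0, 162, 118] 320 [1, 161, 117] 324 [0, 177, 148] 328 [1, 182, 147]
```

View pics/w8.png

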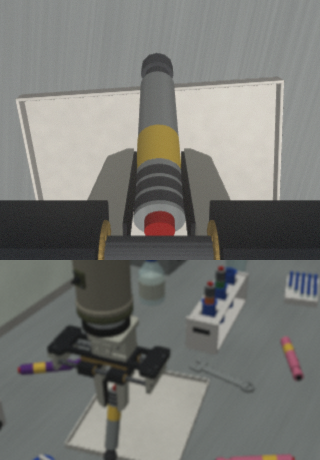

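```bash
cat > fit.py <<'E'
from h import *
import sys
from scipy.optimize import least_squares
def fit(f,obs):
    C=f["tool_from_camera"];K=f["camera_matrix"];Ci=np.linalg.inv(C)
    def pr(th,k,py,L):
        q=np.array([0,py])+(k-L)/1000*np.array([-np.sin(th),np.cos(th)])+.012*np.array([-np.cos(th),-np.sin(th)])
        c=Ci[:3,:3]@[q[0],q[1],0]+Ci[:3,3];return (K@c)[1]/c[2]
    r=least_squares(lambda p:np.r_[[pr(p[0],p[1],-.0096,L)-v for L,v in obs],(p[1]-127)/3],[.3,127])
    return np.degrees(r.x[0]),r.x[1],r.fun
if __name__=="__main__":
    f=optics.grab_frame("wrist")
    print(fit(f,[tuple(map(float,a.split(','))) for a in sys.argv[1:]]))
E
python3 fit.py 33,170.5 90,224.5 116,258.5;python3 fit.py 33,94 90,197 116,250
```

```text
(np.float64(17.62830576163945), np.float64(113.61523135628188), array([ 0.04379048, -0.69197701, -0.48020183, -4.46158955]))
(np.float64(57.186139194745124), np.float64(125.39860988864667), array([-2.89399924e-04, -1.02803941e-01,  1.13980754e-02, -5.33796704e-01]))
```

Request:
{"name": "step_arm", "arguments": {
  "rows": [
    [2, 0, 0, 0, -1],
    [4, 0, 0, 0, -1],
    [5, 0.5, 0, 0, -1],
    [5, 1.2, 0, 0, -1],
    [5, 1.9, 0, 0, -1],
    [5, 2.0, 0, 0, -1],
    [5, 2.0, 0, 0, -1]
  ]
}}

```text
clock: 11.63
tcp_pos: [0.5405, 0.2516, 0.1065]
tool_rot: [[0.148, 0.004, 0.989], [-0.989, 0.0, 0.148], [0.0, -1.0, 0.004]]
force: [-0.2, -0.1, -0.5]
grip_width: 0.0027
```

Request:
{"name": "step_arm", "arguments": {
  "rows": [
    [-0.6, 0, 0, 0, -1],
    [-1.2, -0.1, 0, 0, -1],
    [-1.8, -0.2, 0, 0, -1],
    [-2.4, -0.3, 0, 0, -1],
    [-3, -0.4, 0, 0, -1],
    [-3.3, -0.4, 0, 0, -1],
    [-3.3, -0.4, 0, 0, -1]
  ]
}}

```text
clock: 12.22
tcp_pos: [0.5355, 0.2853, 0.1107]
tool_rot: [[0.149, 0.004, 0.989], [-0.989, 0.001, 0.149], [0.0, -1.0, 0.004]]
force: [-0.6, -0.8, -0.0]
grip_width: 0.0003
```

```bash
cat > look.py <<'E'
from h import *
import sys
s=manip.observe();print(s["clock"],s["tcp_pos"],s["grip_width"],s["force"],s["moment"])
f=optics.grab_frame("wrist");a=f["pixels"][...,::-1].copy();b=optics.grab_frame("side")["pixels"][...,::-1]
cv2.imwrite(f"pics/{sys.argv[1]}.png",np.vstack([a[100:360,160:480],cv2.resize(b[150:300,180:420],(320,200),interpolation=2)]))
h=hsv(f)
y=(h[:,314:323,1].astype(int).mean(1)>80)&(abs(h[:,318,0].astype(int)-23)<5)
v=np.where(y)[0];print("yellow rows",v.min(),v.max())
g=h[:,314:323,2].astype(float).mean(1);d=np.diff(g);print("edges",[(i,int(d[i-1]+d[i]+d[i+1])) for i in range(60,v.min()-5) if abs(d[i-1]+d[i]+d[i+1])>20])
E
python3 look.py w9
```

```text
12.2167 [0.53551312 0.28532102 0.1106775 ] 0.0002654473193870986 [-0.58980033 -0.75464699 -0.01378941] [-0.03340106 -0.10258082 -0.02406311]
yellow rows 333 334
edges [(168, -21), (171, 63), (172, 78), (173, 52), (177, 21), (221, -22), (222, -87), (223, -124), (224, -110), (225, -47)]
```

View pics/w9.png

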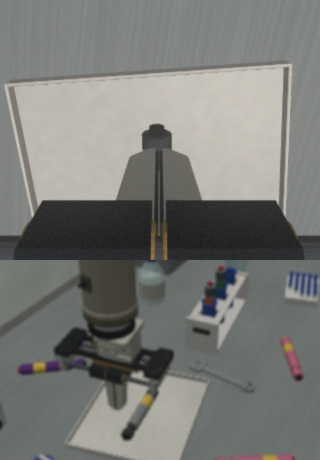

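Request:
{"name": "step_arm", "arguments": {
  "rows": [
    [0, -2, 0, 0, -1],
    [0, -4, 0, 0, 0],
    [1, -7, 0, 0, 1],
    [3, -10, 0, 0, 1],
    [6, -12, 0, 0, 1],
    [9, -12, 0, 0, 1],
    [12, -12, 0, 0, 1],
    [14, -12, 0, 0, 1],
    [14, -12, 0, 0, 1],
    [14, -12, 0, 0, 1]
  ]
}}

```text
clock: 13.15
tcp_pos: [0.556, 0.1448, 0.2305]
tool_rot: [[0.145, 0.004, 0.989], [-0.989, 0.0, 0.145], [0.0, -1.0, 0.004]]
force: [-1.0, 0.4, 0.8]
grip_width: 0.056
```

Run:
```python
from h import *
s=manip.observe();f=optics.grab_frame("wrist");cv2.imwrite("pics/w10.png",f["pixels"][...,::-1])
print(s["clock"],s["tcp_pos"],s["tool_rot"][:,2],s["grip_width"])
```

```text
13.15 [0.55601075 0.14475473 0.23048953] [0.98936999 0.14537409 0.00365912] 0.05603569729483328
```

View pics/w10.png

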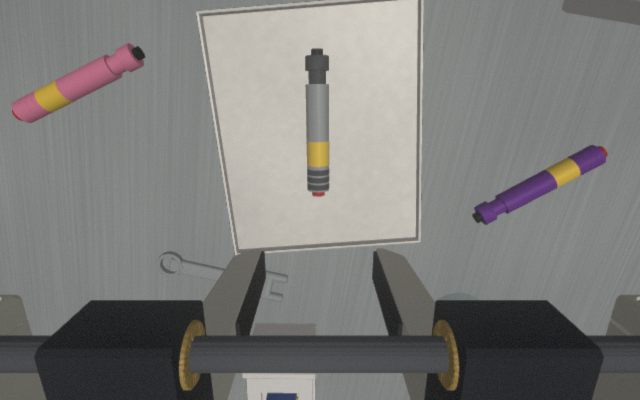

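```bash
python3 - <<'E'
from h import *
from scipy.optimize import least_squares
f=optics.grab_frame("wrist");C=f["tool_from_camera"];K=f["camera_matrix"];Ci=np.linalg.inv(C)
def pr(th,k,py,L,off):
    q=np.array([0,py])+(k-L)/1000*np.array([-np.sin(th),np.cos(th)])+off/1000*np.array([-np.cos(th),-np.sin(th)])
    c=Ci[:3,:3]@[q[0],q[1],0]+Ci[:3,3];return (K@c)[1]/c[2]
def go(obs,py):
    r=least_squares(lambda p:[pr(p[0],p[1],py,L,o)-v for L,o,v in obs],[.4,120]);print(py,np.degrees(r.x[0]),r.x[1],r.fun.round(1))
for py in (0,-.005,-.0096,-.015,-.02):
    go([(33,12,170.5),(90,12,224.5),(116,12,258.5),(144,12,304)],py)
print()
for py in (-.005,-.0096,-.015):
    go([(33,12,94.5),(90,12,197),(116,12,250),(144,12,306)],py)
E
python3 col.py
```

```text
0 18.143060051363868 107.93807466179113 [ 0.5 -0.5 -0.8  0.8]
-0.005 17.600666939347832 111.00897035800644 [ 0.6 -0.7 -1.   0.9]
-0.0096 17.12042743255832 113.89110343456449 [ 0.7 -0.8 -1.1  1. ]
-0.015 16.578704451826653 117.34273844547768 [ 0.8 -1.  -1.2  1.2]
-0.02 16.097492191539207 120.60306641755714 [ 1.  -1.1 -1.3  1.3]

-0.005 57.6715407501643 124.5519026344442 [ 0.2 -1.  -2.1  2.6]
-0.0096 55.432605014109875 126.27954567741193 [ 0.5 -1.8 -2.5  3.4]
-0.015 53.002765772068486 128.3908715314411 [ 1.  -2.8 -3.1  4.3]
[ 305   50   25  148 3105]
((317.0, 123.5), (147.0, 24.0), 90.0)
B [0.53613299 0.27108633 0.015     ] R [0.55886659 0.11966729 0.015     ] 0.1531161018688129
Y (array([319.42750929, 155.83643123]), np.int32(269)) [0.55405103 0.16853576 0.027     ]
u [ 0.14847292 -0.98891647  0.        ] dyaw world needed 0.0006458019270212667 dot 0.0006457978467305777
125 [0.55492343 0.14593099 0.007     ] [ 0.03641325 22.34126978 -0.16612967] fromYellow [0.55731743 0.1467796  0.027     ]
128 [0.55536885 0.14296424 0.007     ] [ 0.33641319 22.34127314 -0.16593593] fromYellow [0.55776285 0.14381285 0.027     ]
```

Run:
```python
from h import *
s=manip.observe();print(s["tcp_pos"],totool(s,[.5575,.1345,.0045]))
```

```text
[0.55562947 0.14674752 0.23035131] [ 1.23593936 22.58517574 -0.07381284]
```

Request:
{"name": "step_arm", "arguments": {
  "rows": [
    [1.2, 4, -0.1, 0, 0.6],
    [1.2, 8, -0.1, 0, 0.4],
    [1.2, 12, -0.1, 0, 0.2],
    [1.2, 16, -0.1, 0, 0],
    [1.2, 19, -0.1, 0, 0],
    [1.2, 20.5, -0.1, 0, 0],
    [1.2, 21, -0.1, 0, 0],
    [1.2, 21, -0.1, 0, 0]
  ]
}}

```text
clock: 13.97
tcp_pos: [0.5556, 0.1356, 0.0186]
tool_rot: [[0.15, 0.0, 0.989], [-0.989, 0.0, 0.15], [-0.0, -1.0, 0.0]]
force: [-0.1, 0.1, 0.1]
grip_width: 0.0466
```

Run:
```python
from h import *
s=manip.observe();print(s["clock"],s["tcp_pos"],s["grip_width"],totool(s,[.5575,.1345,.0045]))
f=optics.grab_frame("wrist");cv2.imwrite("pics/w11.png",f["pixels"][...,::-1])
```

```text
13.9667 [0.55557632 0.13559062 0.01863795] 0.0465574324539131 [0.13667363 1.4138015  0.17378601]
```

View pics/w11.png

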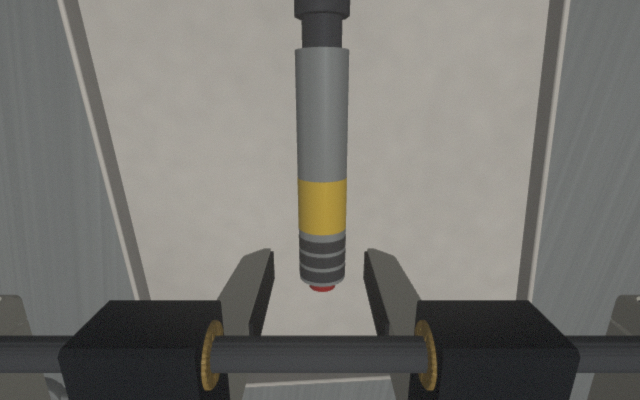

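Request:
{"name": "step_arm", "arguments": {
  "rows": [
    [0.1, 0.8, 0.1, 0, 0],
    [0.1, 1.4, 0.1, 0, 0],
    [0.1, 1.4, 0.1, 0, -0.5],
    [0.1, 1.4, 0.1, 0, -0.8],
    [0.1, 1.4, 0.1, 0, -1],
    [0.1, 1.4, 0.1, 0, -1],
    [0.1, 1.4, 0.1, 0, -1],
    [0.1, 1.4, 0.1, 0, -1],
    [0.1, 1.4, 0.1, 0, -1]
  ]
}}

```text
clock: 14.77
tcp_pos: [0.5585, 0.1348, 0.007]
tool_rot: [[0.15, 0.004, 0.989], [-0.989, 0.0, 0.15], [0.0, -1.0, 0.004]]
force: [-1.0, -1.0, 2.9]
grip_width: 0.023
```

Request:
{"name": "step_arm", "arguments": {
  "rows": [
    [0, 0, 0, 0, -1],
    [0, -1, 0, 0, -1],
    [0, -2, 0, 0, -1],
    [0, -3, 0, 0, -1],
    [0, -4, 0, 0, -1],
    [0, -5, 0, 0, -1],
    [0, -6, 0, 0, -1],
    [0, -7, 0, 0, -1],
    [0, -8, 0, 0, -1],
    [0, -8, 0, 0, -1]
  ]
}}

```text
clock: 15.6
tcp_pos: [0.5599, 0.135, 0.09]
tool_rot: [[0.15, 0.007, 0.989], [-0.989, 0.001, 0.15], [0.0, -1.0, 0.008]]
force: [0.4, -0.2, -3.9]
grip_width: 0.0234
```

```bash
python3 look.py w12
```

```text
15.6 [0.55991876 0.13496108 0.0899856 ] 0.02338455957087054 [ 0.41464433 -0.24558895 -3.88497153] [-0.18826085 -0.18768314  0.02346976]
yellow rows 179 226
edges [(87, 24), (88, 43), (89, 44), (90, 21)]
```

View pics/w12.png

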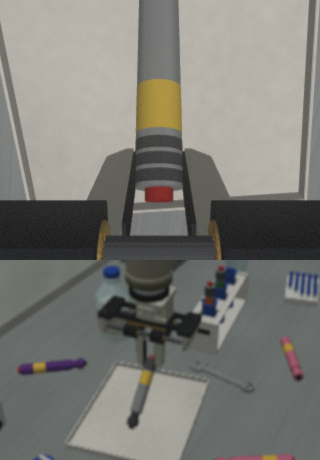

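```bash
cat > fit2.py <<'E'
from h import *
from scipy.optimize import least_squares
import sys
f=optics.grab_frame("wrist");C=f["tool_from_camera"];K=f["camera_matrix"];Ci=np.linalg.inv(C)
py=-.008
def pr(th,k,L,off):
    q=np.array([0,py])+(k-L)/1000*np.array([-np.sin(th),np.cos(th)])+off/1000*np.array([-np.cos(th),-np.sin(th)])
    c=Ci[:3,:3]@[q[0],q[1],0]+Ci[:3,3];return (K@c)[1]/c[2]
obs=[tuple(map(float,a.split(','))) for a in sys.argv[1:]]
r=least_squares(lambda p:[pr(p[0],p[1],L,12)-v for L,v in obs],[.4,130]);print("tilt",np.degrees(r.x[0]),"k",r.x[1],r.fun.round(1))
E
python3 fit2.py 33,88.5 90,178.5 116,227
```

```text
tilt 51.23504563949034 k 135.1522838791206 [-0.   0.1 -0.1]
```

Request:
{"name": "step_arm", "arguments": {
  "rows": [
    [-3, -2.8, 0, 0, -1],
    [-5.6, -5, 0, 0, -1],
    [-7.8, -6.6, 0, 0, -1],
    [-9.4, -7.6, 0, 0, -1],
    [-10.4, -8.2, 0, 0, -1],
    [-10.8, -8.5, 0, 0, -1],
    [-10.8, -8.5, 0, 0, -1],
    [-10.8, -8.5, 0, 0, -1]
  ]
}}

```text
clock: 16.42
tcp_pos: [0.5412, 0.2406, 0.1704]
tool_rot: [[0.15, 0.002, 0.989], [-0.989, -0.001, 0.15], [0.001, -1.0, 0.001]]
force: [-0.1, -0.5, -4.1]
grip_width: 0.0235
```

```bash
python3 look.py w13
```

```text
16.4167 [0.54119421 0.2405833  0.17036407] 0.023541937173628864 [-0.13098138 -0.54291947 -4.0793637 ] [-0.16912798 -0.12054229 -0.03632981]
yellow rows 193 229
edges [(106, 38), (107, 53), (109, -88), (110, -117), (111, -64), (130, 28), (131, 40), (132, 40)]
```

View pics/w13.png

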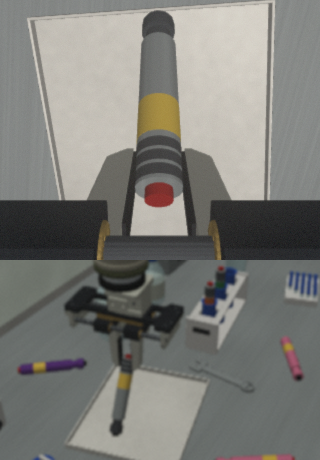

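```bash
python3 fit2.py 33,131 90,192.5 116,230
```

```text
tilt 30.46360444498312 k 132.57483925560456 [-0.1  0.3 -0.2]
```

Request:
{"name": "step_arm", "arguments": {
  "rows": [
    [0.6, 0, 0, 0, -1],
    [1.8, 0, 0, 0, -1],
    [3.6, 0, 0, 0, -1],
    [5.6, 0, 0, 0, -1],
    [2.6, 0, 0, 0, -1],
    [-0.4, 0, 0, 0, -1],
    [-2.6, 0, 0, 0, -1],
    [-4, 0, 0, 0, -1],
    [-4.6, 0, 0, 0, -1],
    [-4.6, 0, 0, 0, -1]
  ]
}}

```text
clock: 17.4
tcp_pos: [0.5343, 0.286, 0.1702]
tool_rot: [[0.15, 0.001, 0.989], [-0.989, -0.001, 0.15], [0.001, -1.0, 0.001]]
force: [-0.2, 0.7, -4.2]
grip_width: 0.0233
```

```bash
python3 look.py w14
```

```text
17.4 [0.53428136 0.28597579 0.17015852] 0.0233364873755322 [-0.19477857  0.74981051 -4.24759314] [-0.04551105 -0.09618882 -0.00471276]
yellow rows 219 239
edges [(156, -21), (158, 61), (159, 82), (160, 58), (173, -81), (174, -127), (175, -120), (176, -58), (185, 23), (186, 24)]
```

View pics/w14.png

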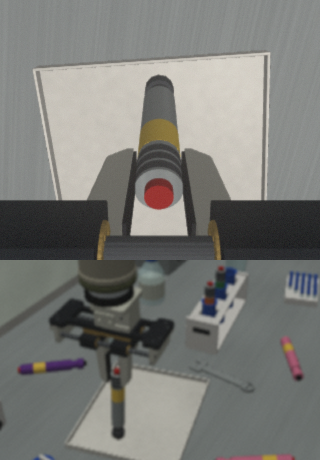

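```bash
python3 fit2.py 33,185.5 90,219 116,240
```

```text
tilt 5.307655952993007 k 125.86195298809098 [ 0.1 -0.3  0.2]
```

Request:
{"name": "step_arm", "arguments": {
  "rows": [
    [0.5, -0.8, 0, 0, -1],
    [1.5, -2.4, 0, 0, -1],
    [3, -4.6, 0, 0, -1],
    [5, -7, 0, 0, -1],
    [7.4, -9.4, 0, 0, -1],
    [10, -11.8, 0, 0, -1],
    [12.6, -13.8, 0, 0, -1],
    [14.8, -15.2, 0, 0, -1],
    [16.2, -15.8, 0, 0, -1],
    [16.8, -16, 0, 0, -1]
  ]
}}

```text
clock: 18.38
tcp_pos: [0.5603, 0.1157, 0.3327]
tool_rot: [[0.145, 0.005, 0.989], [-0.989, -0.002, 0.145], [0.002, -1.0, 0.004]]
force: [-0.0, 0.9, -4.3]
grip_width: 0.023
```

Request:
{"name": "step_arm", "arguments": {
  "rows": [
    [0.8, 0, 0, 0, -1],
    [2.4, 0, 0, 0, -1],
    [4.6, 0, 0, 0, -1],
    [7.2, 0, 0, 0, -1],
    [10, 0, 0, 0, -1],
    [12.8, 0, 0, 0, -1],
    [15.4, 0, 0, 0, -1],
    [17.4, 0, 0, 0, -1],
    [18.6, 0, 0, 0, -1],
    [19, 0, 0, 0, -1]
  ]
}}

```text
clock: 19.22
tcp_pos: [0.5875, -0.0736, 0.3316]
tool_rot: [[0.144, 0.002, 0.99], [-0.99, -0.002, 0.144], [0.002, -1.0, 0.002]]
force: [0.9, -0.4, -4.1]
grip_width: 0.0232
```

```bash
python3 look.py w15
python3 - <<'E'
from h import *
s=manip.observe();print(totool(s,[.569,-.271,.34]))
E
```

```text
19.2167 [ 0.58748765 -0.07364533  0.33156677] 0.023221159560400474 [ 0.85626235 -0.3545146  -4.08410285] [-0.03064463 -0.08788812 -0.02291614]
yellow rows 220 240
edges [(174, -30), (175, -77), (176, -96), (177, -71), (178, -23), (186, 23), (187, 29)]
[19.41358917 -0.76518847 -4.71178906]
```

View pics/w15.png

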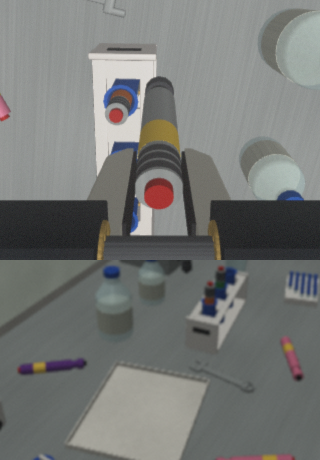

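Request:
{"name": "step_arm", "arguments": {
  "rows": [
    [0.8, 0, -0.5, 0, -1],
    [2.4, 0, -1, 0, -1],
    [4.6, 0, -1.7, 0, -1],
    [7.2, 0, -2.4, 0, -1],
    [10, 0, -3, 0, -1],
    [12.8, 0, -3.6, 0, -1],
    [15.6, 0, -4.2, 0, -1],
    [18, 0, -4.6, 0, -1],
    [19.5, 0, -4.7, 0, -1],
    [20, 0, -4.7, 0, -1]
  ]
}}

```text
clock: 20.15
tcp_pos: [0.5697, -0.2783, 0.332]
tool_rot: [[0.143, 0.003, 0.99], [-0.99, -0.001, 0.143], [0.002, -1.0, 0.002]]
force: [-1.1, 0.0, -4.4]
grip_width: 0.0233
```

Run:
```python
from h import *
s=manip.observe();print(s["clock"],s["tcp_pos"],totool(s,[.569,-.271,.34]))
f=optics.grab_frame("wrist");cv2.imwrite("pics/w16.png",f["pixels"][...,::-1])
g=optics.grab_frame("side");cv2.imwrite("pics/s16.png",cv2.resize(g["pixels"][40:240,240:440,::-1],None,fx=3,fy=3,interpolation=2))
```

```text
20.15 [ 0.56971057 -0.27827055  0.3319758 ] [-0.72850898 -0.80344941  0.03577723]
```

View pics/w16.png

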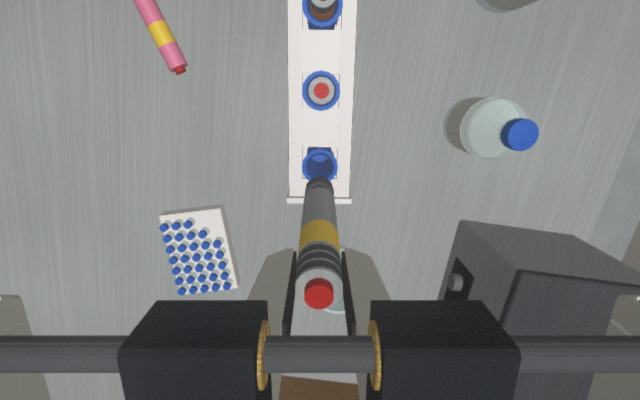

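View pics/s16.png

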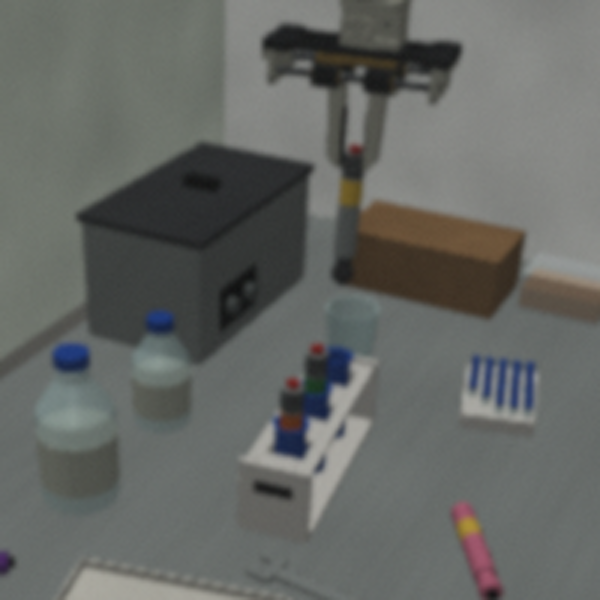

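Run:
```python
from h import *
s=manip.observe();f=optics.grab_frame("wrist");h=hsv(f);H,S,V=cv2.split(h)
m=(H>100)&(H<125)&(S>130)&(V>60);m[:, :280]=0;m[:,360:]=0;m[210:]=0
n,l,st,c=cv2.connectedComponentsWithStats(m.astype(np.uint8))
for i in range(1,n):
    if st[i,4]>30:
        cc=max(cv2.findContours((l==i).astype(np.uint8),0,1)[0],key=cv2.contourArea)
        print(st[i],c[i],cv2.minEnclosingCircle(cc))
r=cents(((H<6)|(H>174))&(S>140)&(np.arange(640)[None]>280)&(np.arange(640)[None]<360)&(np.arange(400)[:,None]<120))
for q,a in r:print("red",q,a,wray(f,s,q,.162))
for uv in [(321,91)]:print(wray(f,s,uv,.112))
o=cv2.resize(f["pixels"][60:200,270:370,::-1],None,fx=5,fy=4,interpolation=0);cv2.imwrite("pics/w17.png",cv2.resize(f["pixels"][60:200,265:375,::-1],None,fx=4,fy=4,interpolation=2))
```

```text
[302   0  40  29 314] [320.5955414  16.4522293] ((321.5, 8.203703880310059), 20.237459182739258)
[302  74  37  38 349] [319.42406877  92.61604585] ((319.8805847167969, 92.31343078613281), 18.72016716003418)
[302 151  34  30 390] [317.64615385 162.35384615] ((318.5513916015625, 167.3300323486328), 17.247936248779297)
red [3.21888889e+02 2.22222222e-01] 9 [ 0.55023273 -0.11838096  0.162     ]
red [320.25352113  92.43661972] 142 [ 0.55969781 -0.19179163  0.162     ]
[ 0.5606649  -0.19007855  0.112     ]
```

View pics/w17.png

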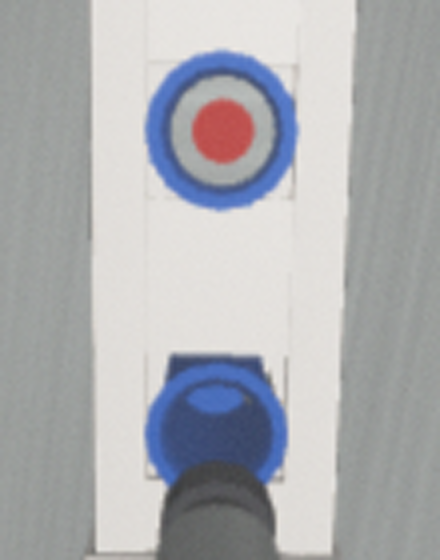

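Run:
```python
from h import *
s=manip.observe();f=optics.grab_frame("wrist")
A=wray(f,s,(320.3,92.6),.112);M=wray(f,s,(319.1,168.5),.112);print(A,M,np.linalg.norm(A-M),totool(s,M),s["tcp_pos"])
d=(M-A)/np.linalg.norm(M-A);print(d,A+.08*d)
h=hsv(f)
# tip estimate from side image
g=optics.grab_frame("side");hh=hsv(g);m=(hh[...,2]<70);m[:85]=0;m[140:]=0;m[:,:340]=0;m[:,:345]=0;m[:,365:]=0
print(cents(m))
print("proj of vertical column tip/red under TCP:",proj(g,None,s["tcp_pos"]+[0,0,-.118]),proj(g,None,s["tcp_pos"]+[0,0,.032]))
y=cents((abs(hh[...,0].astype(int)-23)<6)&(hh[...,2]>90)&(hh[...,1]>120)&(np.arange(400)[:,None]<120)&(np.arange(640)[None]>340)&(np.arange(640)[None]<370));r=cents(((hh[...,0]<6)|(hh[...,0]>174))&(hh[...,1]>120)&(np.arange(400)[:,None]<120)&(np.arange(640)[None]>340)&(np.arange(640)[None]<370));print(y,r)
o=cv2.resize(g["pixels"][80:145,330:380,::-1],None,fx=8,fy=8,interpolation=2);cv2.imwrite("pics/s17.png",o)
```

```text
[ 0.56029298 -0.19089901  0.112     ] [ 0.57078406 -0.27043511  0.112     ] 0.0802250215910833 [-0.51963848 22.01799253  0.06102389] [ 0.57028566 -0.27565261  0.33217971]
[ 0.13077071 -0.99141264  0.        ] [ 0.57075464 -0.27021203  0.112     ]
[(array([355.875 ,  93.6625]), np.int32(80)), (array([357.7       , 124.90769231]), np.int32(260))]
proj of vertical column tip/red under TCP: [354.65185254 129.50370171] [357.90349883  84.61896022]
[(array([355.77777778, 104.16666667]), np.int32(36))] []
```

View pics/s17.png

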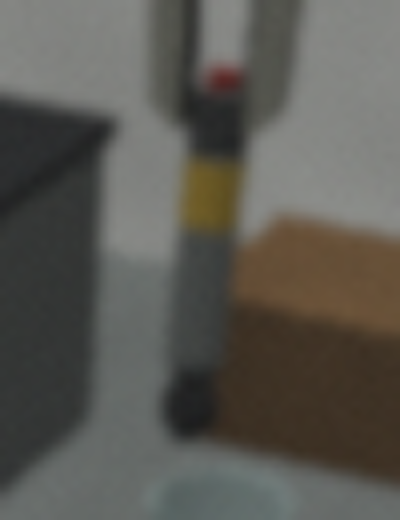

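```bash
python3 fit2.py 6,175.5 33,186.5 90,219.5 116,240.5;sed -i 's/^py=.*/py=-.003/' fit2.py; python3 fit2.py 6,175.5 33,186.5 90,219.5 116,240.5;  python3 - <<'E'
import numpy as np
from h import *
f=optics.grab_frame("wrist");C=f["tool_from_camera"];K=f["camera_matrix"];Ci=np.linalg.inv(C)
from scipy.optimize import least_squares
# rows + apparent widths -> free position (x,y of red-end axis point) and tilt
obs=[(6,175.5),(33,186.5),(90,219.5),(116,240.5)]
def pr(p,L):
    th,x,y=p;q=np.array([x,y])+(L-75)/1000*np.array([np.sin(th),-np.cos(th)])+.012*np.array([-np.cos(th),-np.sin(th)])
    c=Ci[:3,:3]@[q[0],q[1],0]+Ci[:3,3];return (K@c)[1]/c[2]
for y in (.04,.045,.05,.055,.06,.065,.07):
    r=least_squares(lambda p:[pr((p[0],p[1],y),L)-v for L,v in obs],[.1,0]);th=r.x[0]
    print("ymid",y,"tilt",np.degrees(th),"xmid",r.x[1]*1e3,"tip x,y",(r.x[1]-.075*np.sin(th))*1e3,(y+.075*np.cos(th))*1e3,"x at TCPy=-.01:",(r.x[1]+(y+.01)*np.tan(th))*1e3,r.fun.round(2))
E
```

```text
tilt 4.87822545890712 k 125.47061838644068 [-0.1  0.2 -0.2  0.1]
tilt 4.969348450687707 k 121.30238303112681 [-0.1  0.2 -0.1  0.1]
ymid 0.04 tilt 4.631717266759809 xmid -5.056022293924359 tip x,y -11.112324766072996 114.75507474657387 x at TCPy=-.01: -1.0052588556694826 [-0.04  0.13 -0.2   0.12]
ymid 0.045 tilt 5.172181819187579 xmid -3.385147356770139 tip x,y -10.146326023473696 119.6946213795673 x at TCPy=-.01: 1.5933212370932903 [-0.11  0.18 -0.11  0.04]
ymid 0.05 tilt 5.713897941251849 xmid -1.7152149186938765 tip x,y -9.182298341841939 124.62735869070906 x at TCPy=-.01: 4.288280491691886 [-0.17  0.22 -0.01 -0.03]
ymid 0.055 tilt 6.256972259239883 xmid -0.04623435050864459 tip x,y -8.220322324116083 129.55323122306456 x at TCPy=-.01: 7.08042816388698 [-0.24  0.26  0.08 -0.1 ]
ymid 0.06 tilt 6.801509241133964 xmid 1.6217847815697437 tip x,y -7.260474533075239 134.47217916421812 x at TCPy=-.01: 9.97064953889226 [-0.29  0.3   0.16 -0.17]
ymid 0.065 tilt 7.3476117710188396 xmid 3.288832647480672 tip x,y -6.302828194676797 139.38413837834665 x at TCPy=-.01: 12.959907406763241 [-0.35  0.34  0.24 -0.24]
ymid 0.07 tilt 7.895381611288123 xmid 4.95489909449657 tip x,y -5.347453742749496 144.28904041658424 x at TCPy=-.01: 16.049243864033986 [-0.4   0.38  0.32 -0.3 ]
```

Request:
{"name": "step_arm", "arguments": {
  "rows": [
    [0.1, 0.6, 0, 0, -1],
    [0.3, 1.8, 0, 0, -1],
    [0.5, 3.3, 0, 0, -1],
    [0.5, 4.8, 0, 0, -1],
    [0.5, 6.2, 0, 0, -1],
    [0.5, 7.2, 0, 0, -1],
    [0.5, 7.8, 0, 0, -1],
    [0.5, 8, 0, 0, -1],
    [0.5, 8, 0, 0, -1]
  ]
}}

```text
clock: 21.3
tcp_pos: [0.5712, -0.2805, 0.2521]
tool_rot: [[0.146, 0.003, 0.989], [-0.989, -0.001, 0.146], [0.001, -1.0, 0.003]]
force: [-0.2, 0.3, -5.0]
grip_width: 0.0226
```

Run:
```python
from h import *
s=manip.observe();M=np.array([.5708,-.2703,.112]);print(s["clock"],s["tcp_pos"],s["force"],s["moment"],totool(s,M))
f=optics.grab_frame("wrist");a=cv2.resize(f["pixels"][110:260,260:380,::-1],None,fx=3,fy=3,interpolation=2)
g=optics.grab_frame("side");b=cv2.resize(g["pixels"][90:180,320:400,::-1],None,fx=5,fy=5,interpolation=2)
print(proj(f,s,M),proj(g,None,M))
cv2.imwrite("pics/w18.png",np.hstack([a,b]))
```

```text
21.3 [ 0.57117041 -0.28046694  0.25213439] [-0.23951536  0.33300013 -4.96079407] [-0.02467298 -0.10581557 -0.04188939] [-1.02580841 14.01262848  0.07390766]
[319.50640006 181.02749759] [351.89867313 157.40715512]
```

View pics/w18.png

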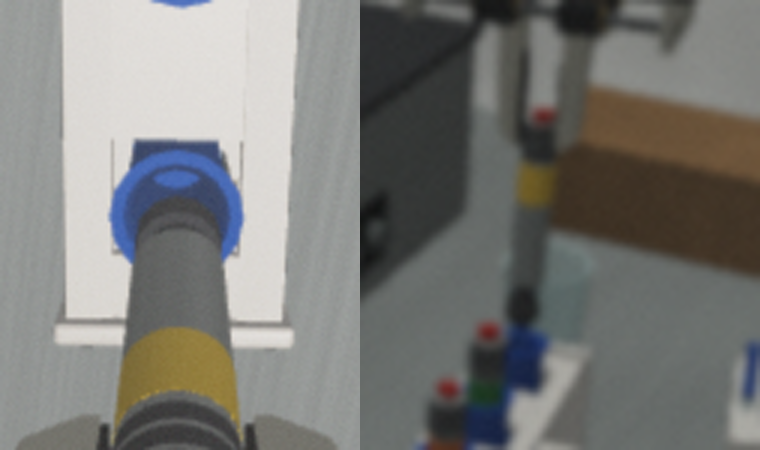

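Request:
{"name": "step_arm", "arguments": {
  "rows": [
    [0, 0.5, 0, 0, -1],
    [0, 1, 0, 0, -1],
    [0, 1.5, 0, 0, -1],
    [0, 2, 0, 0, -1],
    [0, 2.3, 0, 0, -1],
    [0, 2.3, 0, 0, -1]
  ]
}}

```text
clock: 21.9
tcp_pos: [0.5713, -0.2805, 0.2291]
tool_rot: [[0.146, 0.003, 0.989], [-0.989, -0.001, 0.146], [0.001, -1.0, 0.003]]
force: [-0.7, -0.4, -5.3]
grip_width: 0.0229
```

```bash
cat > look2.py <<'E'
from h import *
import sys
s=manip.observe();M=np.array([.5708,-.2703,.112]);print(s["clock"],s["tcp_pos"],s["grip_width"],s["force"],s["moment"],totool(s,M))
f=optics.grab_frame("wrist");a=cv2.resize(f["pixels"][110:340,230:400,::-1],None,fx=2.5,fy=2.5,interpolation=2)
g=optics.grab_frame("side");b=cv2.resize(g["pixels"][85:200,320:400,::-1],None,fx=5,fy=5,interpolation=2)
cv2.imwrite(f"pics/{sys.argv[1]}.png",np.hstack([a[:575],b[:575]]))
E
python3 look2.py w19
```

```text
21.9 [ 0.57125272 -0.28050552  0.22910182] 0.022940273321003457 [-0.69348318 -0.36615525 -5.29301487] [-0.06553223 -0.05822078 -0.05745506] [-1.02858825 11.70934474  0.07201302]
```

View pics/w19.png

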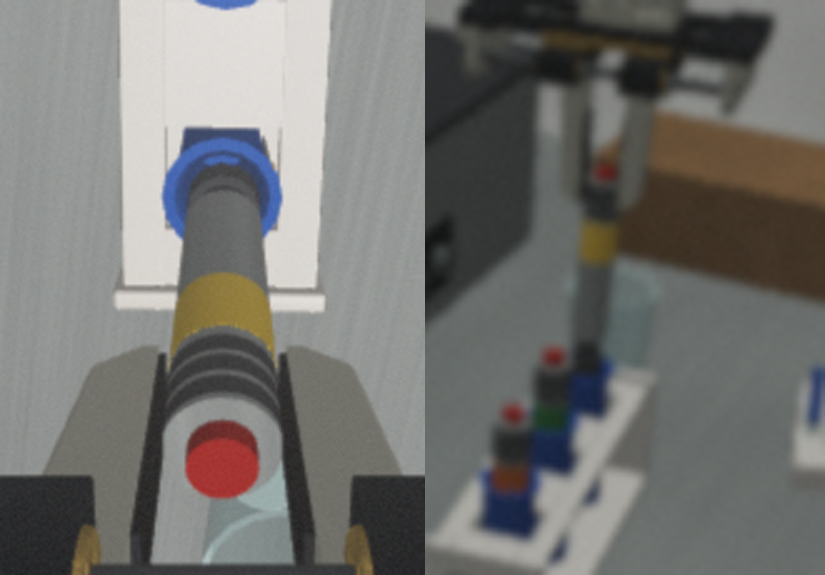

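Request:
{"name": "step_arm", "arguments": {
  "rows": [
    [0, 0.3, 0, 0, -1],
    [-0.05, 0.6, 0, 0, -1],
    [-0.1, 0.9, 0, 0, -1],
    [-0.1, 1.2, 0, 0, -1],
    [-0.1, 1.2, 0, 0, -1]
  ]
}}

```text
clock: 22.42
tcp_pos: [0.5712, -0.2795, 0.2172]
tool_rot: [[0.146, 0.003, 0.989], [-0.989, -0.001, 0.146], [0.001, -1.0, 0.003]]
force: [-0.4, 0.2, -5.5]
grip_width: 0.0233
```

Request:
{"name": "step_arm", "arguments": {
  "rows": [
    [-0.1, 0.2, 0, 0, -1],
    [-0.2, 0.4, 0, 0, -1],
    [-0.3, 0.6, 0, 0, -1],
    [-0.3, 0.6, 0, 0, -1]
  ]
}}

```text
clock: 22.75
tcp_pos: [0.5706, -0.2763, 0.2106]
tool_rot: [[0.146, 0.002, 0.989], [-0.989, -0.0, 0.146], [0.001, -1.0, 0.002]]
force: [-0.5, -1.1, -5.0]
grip_width: 0.0231
```

```bash
python3 look2.py w20
```

```text
22.75 [ 0.57059422 -0.27626292  0.21059611] 0.023106548074596833 [-0.47268658 -1.0935041  -4.96653625] [-0.19731868 -0.06071016 -0.03906941] [-0.59434061  9.85939043  0.08421698]
```

View pics/w20.png

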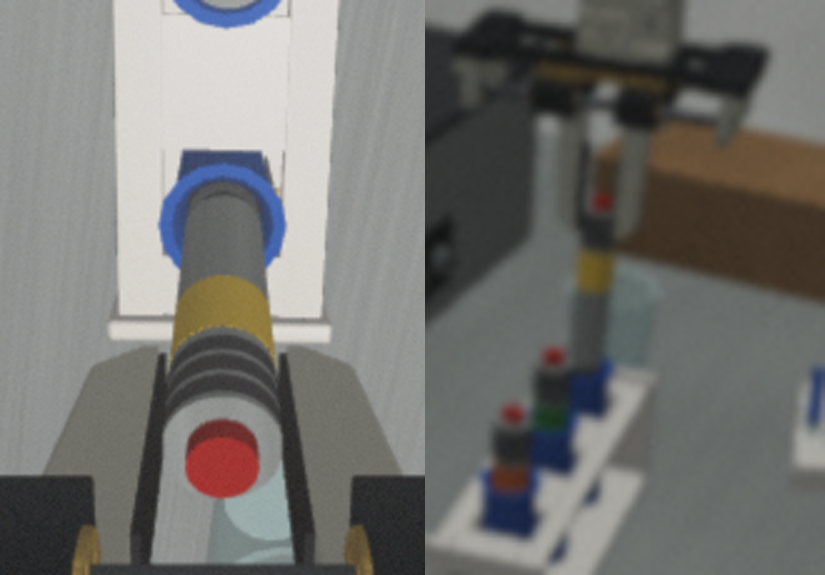

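Request:
{"name": "step_arm", "arguments": {
  "rows": [
    [-0.1, 0.2, 0, 0, -1],
    [-0.25, 0.5, 0, 0, -1],
    [-0.35, 0.8, 0, 0, -1],
    [-0.45, 1.1, 0, 0, -1],
    [-0.5, 1.4, 0, 0, -1],
    [-0.5, 1.4, 0, 0, -1]
  ]
}}

```text
clock: 23.35
tcp_pos: [0.5698, -0.2712, 0.1961]
tool_rot: [[0.146, 0.002, 0.989], [-0.989, -0.0, 0.146], [0.0, -1.0, 0.002]]
force: [0.4, -1.3, -4.5]
grip_width: 0.0231
```

```bash
python3 look2.py w21
```

```text
23.35 [ 0.56975529 -0.27121824  0.19608777] 0.023090477561526483 [ 0.36038628 -1.27771281 -4.4998561 ] [-0.37117114 -0.21834174 -0.02931366] [-0.07959934  8.40895031  0.10051109]
```

View pics/w21.png

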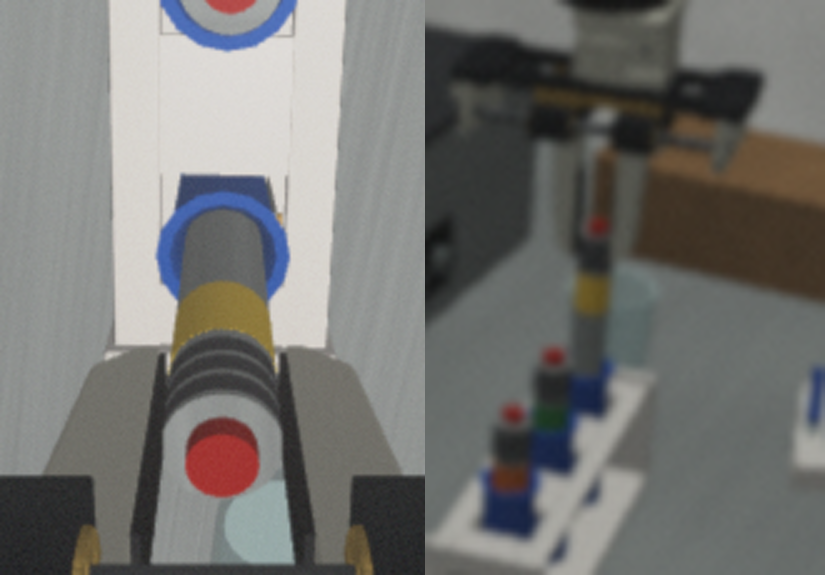

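Request:
{"name": "step_arm", "arguments": {
  "rows": [
    [-0.1, 0.4, 0.05, 0, -1],
    [-0.1, 0.8, 0.1, 0, -1],
    [-0.1, 1.2, 0.1, 0, -1],
    [-0.1, 1.6, 0.1, 0, -1],
    [-0.1, 1.6, 0.1, 0, -1]
  ]
}}

```text
clock: 23.87
tcp_pos: [0.5703, -0.2699, 0.1794]
tool_rot: [[0.146, 0.001, 0.989], [-0.989, 0.001, 0.146], [-0.0, -1.0, 0.001]]
force: [-0.2, -0.5, -6.8]
grip_width: 0.0228
```

Request:
{"name": "step_arm", "arguments": {
  "rows": [
    [0, 0.3, 0, 0, -1],
    [0, 0.6, 0, 0, -1],
    [0, 0.9, 0, 0, -1],
    [0, 1.2, 0, 0, -1],
    [0, 1.2, 0, 0, -1]
  ]
}}

```text
clock: 24.28
tcp_pos: [0.5708, -0.2695, 0.1685]
tool_rot: [[0.147, 0.002, 0.989], [-0.989, 0.001, 0.147], [-0.0, -1.0, 0.002]]
force: [-2.4, 3.3, 4.3]
grip_width: 0.0231
```

```bash
python3 look2.py w22
```

```text
24.2833 [ 0.5708004  -0.26949488  0.16849176] 0.023133271854621062 [-2.42530111  3.29153419  4.25958198] [0.22088724 0.51969757 0.01930061] [ 0.08187536  5.64909873 -0.02553099]
```

View pics/w22.png

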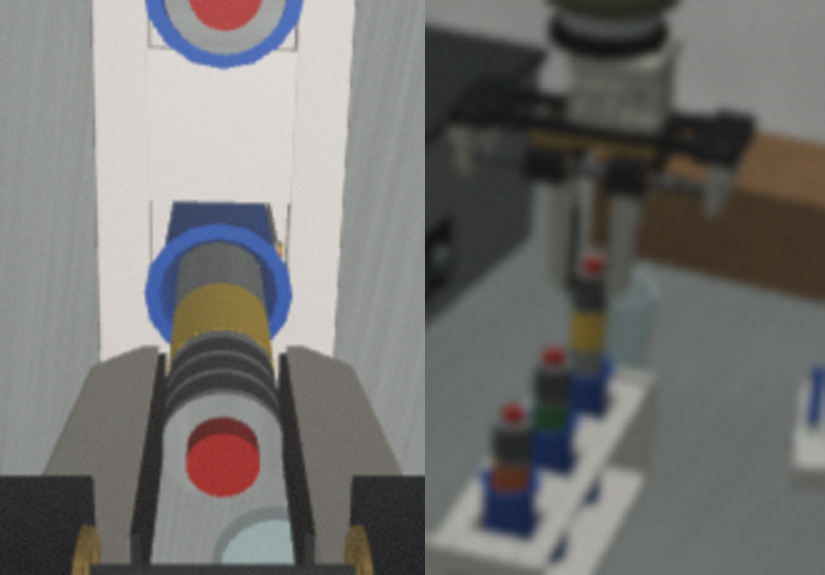

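Request:
{"name": "step_arm", "arguments": {
  "rows": [
    [-0.15, 0, -0.15, 0, -1],
    [-0.15, 0, -0.15, 0, -1]
  ]
}}

```text
clock: 24.55
tcp_pos: [0.5692, -0.2681, 0.1684]
tool_rot: [[0.147, 0.003, 0.989], [-0.989, 0.001, 0.147], [-0.0, -1.0, 0.003]]
force: [0.6, -0.8, -3.8]
grip_width: 0.0231
```

Request:
{"name": "step_arm", "arguments": {
  "rows": [
    [0, 0.2, 0, 0, -1],
    [0, 0.4, 0, 0, -1],
    [0, 0.4, 0, 0, -1]
  ]
}}

```text
clock: 24.8
tcp_pos: [0.5691, -0.268, 0.1636]
tool_rot: [[0.147, 0.002, 0.989], [-0.989, 0.001, 0.147], [-0.001, -1.0, 0.002]]
force: [2.1, -1.5, -4.0]
grip_width: 0.0234
```

Request:
{"name": "step_arm", "arguments": {
  "rows": [
    [0.05, 0.2, 0.05, 0, -1],
    [0.05, 0.4, 0.05, 0, -1],
    [0.05, 0.6, 0.05, 0, -1],
    [0.05, 0.6, 0.05, 0, -1]
  ]
}}

```text
clock: 25.13
tcp_pos: [0.5708, -0.2685, 0.1604]
tool_rot: [[0.147, 0.005, 0.989], [-0.989, -0.0, 0.147], [0.001, -1.0, 0.005]]
force: [-2.0, 2.9, 10.7]
grip_width: 0.0232
```

Request:
{"name": "step_arm", "arguments": {
  "rows": [
    [0, 0.2, 0, 0, -1],
    [0, 0.4, 0, 0, -1],
    [0, 0.6, 0, 0, -1],
    [0, 0.6, 0, 0, -1]
  ]
}}

```text
clock: 25.47
tcp_pos: [0.5723, -0.2686, 0.1596]
tool_rot: [[0.148, 0.01, 0.989], [-0.989, -0.002, 0.148], [0.003, -1.0, 0.009]]
force: [-9.2, 7.5, 25.8]
grip_width: 0.0232
```

Request:
{"name": "step_arm", "arguments": {
  "rows": [
    [-0.15, -0.3, -0.2, 0, -1],
    [-0.15, -0.3, -0.2, 0, -1]
  ]
}}

```text
clock: 25.63
tcp_pos: [0.5707, -0.2675, 0.164]
tool_rot: [[0.148, 0.012, 0.989], [-0.989, -0.002, 0.148], [0.004, -1.0, 0.011]]
force: [0.8, -1.0, -2.9]
grip_width: 0.0236
```

```bash
python3 look2.py w23
```

```text
25.6333 [ 0.57066438 -0.26745481  0.1640129 ] 0.023604103061646276 [ 0.80910303 -1.00803466 -2.94481019] [-0.28869593 -0.26484381  0.00516828] [ 0.26216129  5.20176728 -0.08628754]
```

View pics/w23.png

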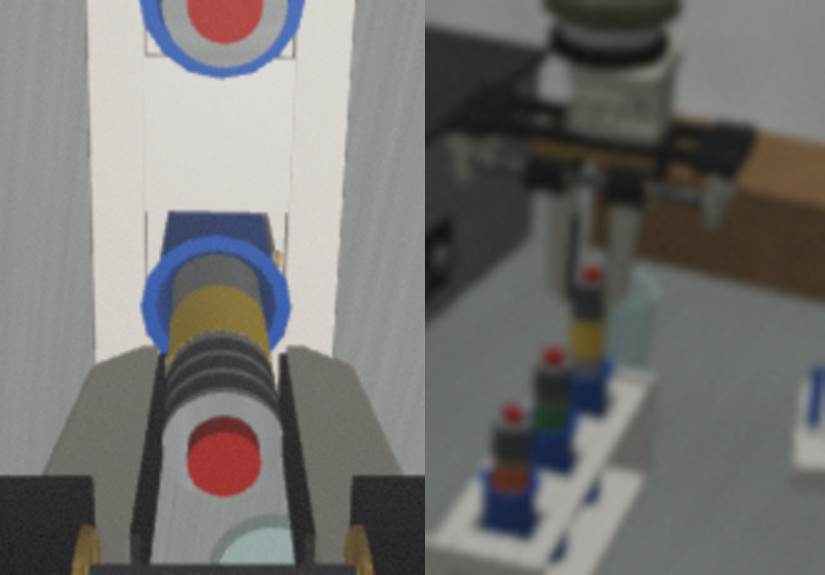

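Request:
{"name": "step_arm", "arguments": {
  "rows": [
    [0, 0.2, 0, 0, -1],
    [0, 0.3, 0, 0, -1],
    [0, 0.3, 0, 0, -0.7],
    [0, 0.3, 0, 0, -0.4],
    [0, 0.3, 0, 0, -0.2],
    [0, 0.3, 0, 0, 0],
    [0, 0.3, 0, 0, 0]
  ]
}}

```text
clock: 26.32
tcp_pos: [0.57, -0.2673, 0.1589]
tool_rot: [[0.148, 0.009, 0.989], [-0.989, -0.001, 0.148], [0.003, -1.0, 0.009]]
force: [0.0, 0.0, -0.3]
grip_width: 0.0434
```

Request:
{"name": "step_arm", "arguments": {
  "rows": [
    [0, -1, 0, 0, 0],
    [0, -2.5, 0, 0, 0],
    [0, -4, 0, 0, 0],
    [0, -5, 0, 0, -0.5],
    [0, -5, 0, 0, -1],
    [0, -5, 0, 0, -1],
    [0, -5, 0, 0, -1],
    [0, -5, 0, 0, -1]
  ]
}}

```text
clock: 26.98
tcp_pos: [0.569, -0.2669, 0.2076]
tool_rot: [[0.148, 0.008, 0.989], [-0.989, -0.0, 0.148], [0.001, -1.0, 0.008]]
force: [-0.2, 0.1, 0.8]
grip_width: 0.0176
```

```bash
python3 look2.py w24
python3 - <<'E'
from h import *
s=manip.observe();f=optics.grab_frame("wrist");cv2.imwrite("pics/w24f.png",f["pixels"][...,::-1])
print(proj(f,s,[.5708,-.2703,.182]))
E
```

```text
26.9833 [ 0.56904383 -0.26692777  0.20757373] 0.01764811857167228 [-0.16164516  0.10997836  0.77941717] [-0.04036739 -0.05648241 -0.02542329] [0.34541315 9.55855534 0.05152859]
[320.71200528 248.99749349]
```

View pics/w24.png

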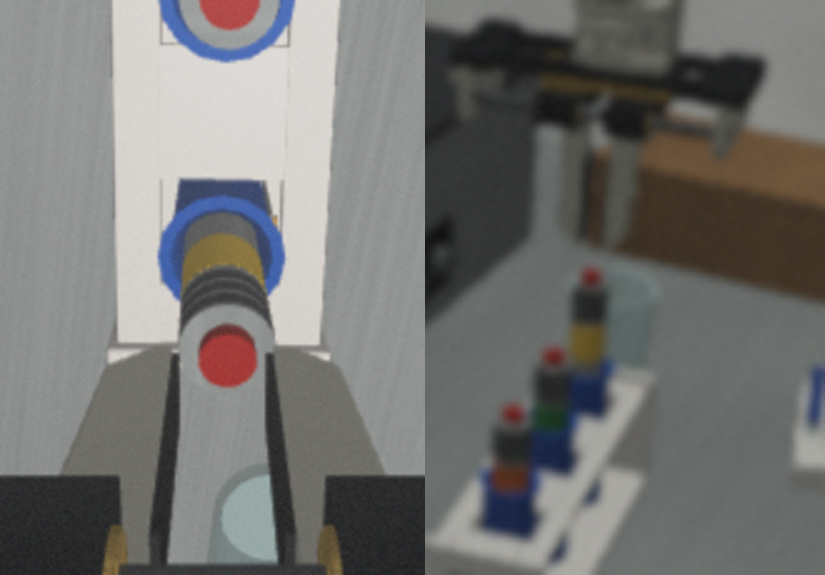

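View pics/w24f.png

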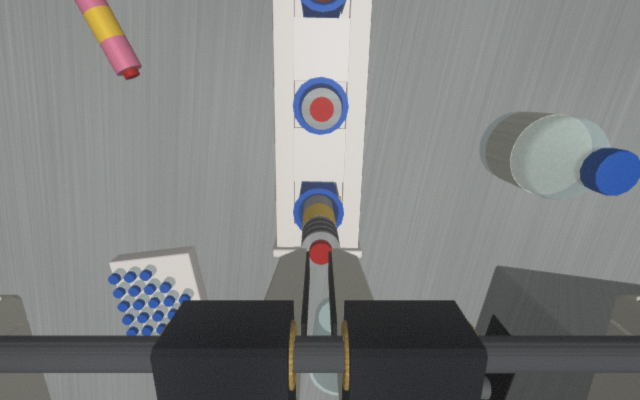

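Request:
{"name": "step_arm", "arguments": {
  "rows": [
    [0.5, 0.5, 0.05, 0, -1],
    [0.5, 1, 0.05, 0, -1],
    [0.5, 1.5, 0.05, 0, -1],
    [0.5, 2, 0.05, 0, -1],
    [0.5, 2.3, 0.05, 0, -1],
    [0.5, 2.3, 0.05, 0, -1]
  ]
}}

```text
clock: 27.63
tcp_pos: [0.57, -0.2715, 0.1834]
tool_rot: [[0.148, 0.006, 0.989], [-0.989, 0.001, 0.148], [0.0, -1.0, 0.006]]
force: [0.0, 0.3, 0.2]
grip_width: 0.0005
```

```bash
python3 look2.py w25
```

```text
27.6333 [ 0.57000804 -0.27153573  0.18343361] 0.0004537231301810717 [0.00400146 0.34588101 0.16960888] [-0.06536225 -0.12639844  0.0108804 ] [-0.11352859  7.14378238  0.05136083]
```

View pics/w25.png

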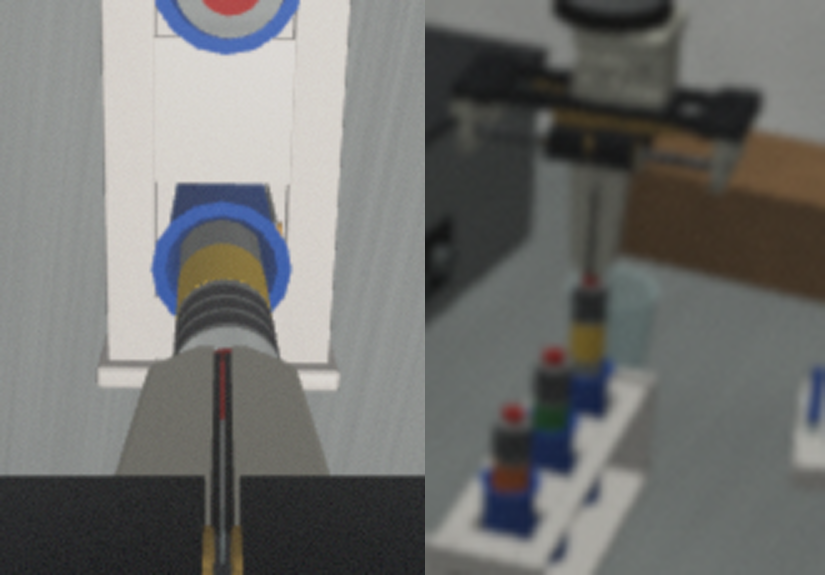

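Request:
{"name": "step_arm", "arguments": {
  "rows": [
    [0, 0.15, 0, 0, -1],
    [0, 0.3, 0, 0, -1],
    [0, 0.45, 0, 0, -1],
    [0, 0.45, 0, 0, -1]
  ]
}}

```text
clock: 28.07
tcp_pos: [0.571, -0.272, 0.181]
tool_rot: [[0.148, 0.009, 0.989], [-0.989, -0.001, 0.148], [0.002, -1.0, 0.009]]
force: [0.3, 0.7, 3.1]
grip_width: 0.0004
```

Request:
{"name": "step_arm", "arguments": {
  "rows": [
    [0, 0.15, 0, 0, -1],
    [0, 0.3, 0, 0, -1],
    [0, 0.45, 0, 0, -1],
    [0, 0.45, 0, 0, -1]
  ]
}}

```text
clock: 28.4
tcp_pos: [0.5725, -0.2722, 0.1803]
tool_rot: [[0.148, 0.013, 0.989], [-0.989, -0.003, 0.148], [0.005, -1.0, 0.013]]
force: [-3.5, 4.1, 18.1]
grip_width: 0.0
```

Request:
{"name": "step_arm", "arguments": {
  "rows": [
    [0, 0.3, -0.05, 0, -1],
    [0, 0.5, -0.1, 0, -1],
    [0, 0.6, -0.1, 0, -1],
    [0, 0.6, -0.1, 0, -1]
  ]
}}

```text
clock: 28.73
tcp_pos: [0.5731, -0.2723, 0.18]
tool_rot: [[0.148, 0.018, 0.989], [-0.989, -0.004, 0.149], [0.007, -1.0, 0.017]]
force: [-9.9, 8.1, 28.4]
grip_width: 0.0004
```

Request:
{"name": "step_arm", "arguments": {
  "rows": [
    [-0.05, 0.2, -0.1, 0, -1],
    [-0.1, 0.3, -0.2, 0, -1],
    [-0.15, 0.4, -0.3, 0, -1],
    [-0.15, 0.4, -0.3, 0, -1]
  ]
}}

```text
clock: 29.07
tcp_pos: [0.5704, -0.2717, 0.1769]
tool_rot: [[0.148, 0.02, 0.989], [-0.989, -0.006, 0.149], [0.008, -1.0, 0.019]]
force: [0.4, 0.8, 5.2]
grip_width: 0.0006
```

```bash
python3 look2.py w26
```

```text
29.0667 [ 0.57042546 -0.27166334  0.17688201] 0.000582053657584916 [0.41005428 0.83008808 5.2105814 ] [-0.00303214 -0.1030523   0.00312286] [-0.18384156  6.48680271 -0.06583598]
```

View pics/w26.png

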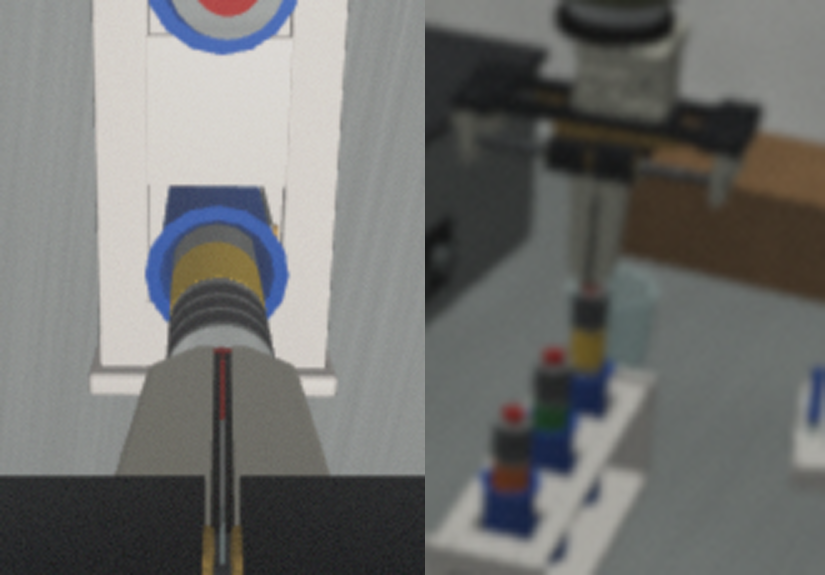

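Request:
{"name": "step_arm", "arguments": {
  "rows": [
    [0, 0.15, -0.05, 0, -1],
    [0, 0.3, -0.1, 0, -1],
    [-0.05, 0.45, -0.15, 0, -1],
    [-0.05, 0.6, -0.2, 0, -1],
    [-0.05, 0.6, -0.2, 0, -1]
  ]
}}

```text
clock: 29.58
tcp_pos: [0.5692, -0.2715, 0.1713]
tool_rot: [[0.149, 0.022, 0.989], [-0.989, -0.006, 0.149], [0.009, -1.0, 0.021]]
force: [1.8, 1.3, 4.0]
grip_width: 0.0004
```

Request:
{"name": "step_arm", "arguments": {
  "rows": [
    [0, 0.2, 0, 0, -1],
    [0, 0.4, 0, 0, -1],
    [-0.05, 0.6, -0.05, 0, -1],
    [-0.05, 0.8, -0.1, 0, -1],
    [-0.05, 0.8, -0.1, 0, -1]
  ]
}}

```text
clock: 30.0
tcp_pos: [0.5678, -0.2711, 0.1623]
tool_rot: [[0.148, 0.021, 0.989], [-0.989, -0.005, 0.149], [0.008, -1.0, 0.02]]
force: [-0.4, -0.0, 3.7]
grip_width: 0.0
```

```bash
python3 look2.py w27
```

```text
30.0 [ 0.56782907 -0.27111369  0.16234722] 3.4972405466351714e-05 [-0.37378863 -0.04969406  3.74149461] [-0.01959742 -0.02660115 -0.02368436] [-0.07841055  5.03926209  0.20736766]
```

View pics/w27.png

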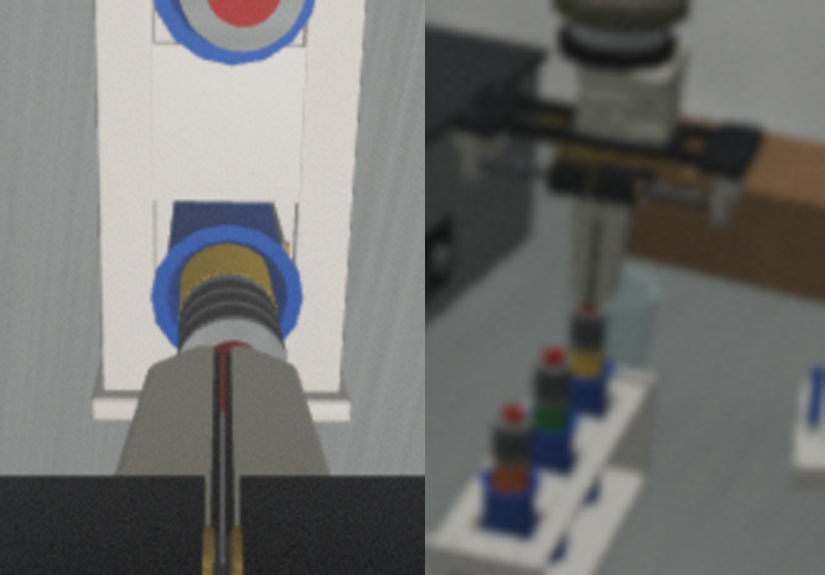

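Request:
{"name": "step_arm", "arguments": {
  "rows": [
    [0, 0.15, 0.05, 0, -1],
    [0, 0.3, 0.05, 0, -1],
    [0, 0.4, 0.0, 0, -1],
    [0, 0.4, 0.0, 0, -1]
  ]
}}

```text
clock: 30.43
tcp_pos: [0.5701, -0.2724, 0.1621]
tool_rot: [[0.148, 0.026, 0.989], [-0.989, -0.009, 0.149], [0.012, -1.0, 0.025]]
force: [-0.2, 0.2, 15.6]
grip_width: 0.0007
```

Request:
{"name": "step_arm", "arguments": {
  "rows": [
    [-0.05, 0.3, -0.1, 0, -1],
    [-0.05, 0.5, -0.2, 0, -1],
    [-0.05, 0.5, -0.2, 0, -1]
  ]
}}

```text
clock: 30.68
tcp_pos: [0.5708, -0.2733, 0.1621]
tool_rot: [[0.148, 0.033, 0.988], [-0.989, -0.012, 0.149], [0.017, -0.999, 0.031]]
force: [-0.4, 3.1, 20.8]
grip_width: 0.0006
```

Request:
{"name": "step_arm", "arguments": {
  "rows": [
    [0, -1, 0, 0, -1],
    [0, -3, 0, 0, -1],
    [0, -6, 0, 0, -1],
    [0, -9, 0, 0, -0.5],
    [0, -12, 0, 0, 0],
    [0, -14, 0, 0, 0],
    [0, -14, 0, 0, 0],
    [0, -14, 0, 0, 0]
  ]
}}

```text
clock: 31.35
tcp_pos: [0.5668, -0.2721, 0.3037]
tool_rot: [[0.148, 0.036, 0.988], [-0.989, -0.014, 0.149], [0.019, -0.999, 0.034]]
force: [-0.1, -0.2, 0.1]
grip_width: 0.0291
```

```bash
python3 look2.py w28
python3 - <<'E'
from h import *
s=manip.observe();f=optics.grab_frame("wrist");cv2.imwrite("pics/w28f.png",f["pixels"][...,::-1])
H,S,V=cv2.split(hsv(f));m=((H<6)|(H>174))&(S>140);m[:,:280]=0;m[:,360:]=0
for q,a in cents(m,20):print("red",q,a,wray(f,s,q,.162))
g=optics.grab_frame("side");H,S,V=cv2.split(hsv(g));m=((H<8)|(H>172))&(S>100);m[:140]=0;m[190:]=0;m[:,325:][:, 40:]=0;m[:,:325]=0
A=[q for q,a in cents(m,4)];print("side reds",A)
for p in ([.5703,-.2703,.159],[.5598,-.1909,.159]):print(proj(g,None,p))
E
```

```text
31.35 [ 0.56677093 -0.27205755  0.30365277] 0.029113633239527086 [-0.07288243 -0.21014885  0.05888586] [-0.03645935 -0.0606172  -0.00353396] [-0.4730291  19.16322206 -0.21961903]
red [320.92896175  96.98907104] 183 [ 0.55966142 -0.19182996  0.162     ]
red [317.95121951 189.8597561 ] 164 [ 0.56902838 -0.27046304  0.162     ]
side reds [array([352.8, 145.4]), array([345.33333333, 155.88888889]), array([337.        , 167.28571429]), array([335.875, 181.125])]
[352.90795137 145.166356  ]
[345.72807005 155.65777885]
```

View pics/w28.png

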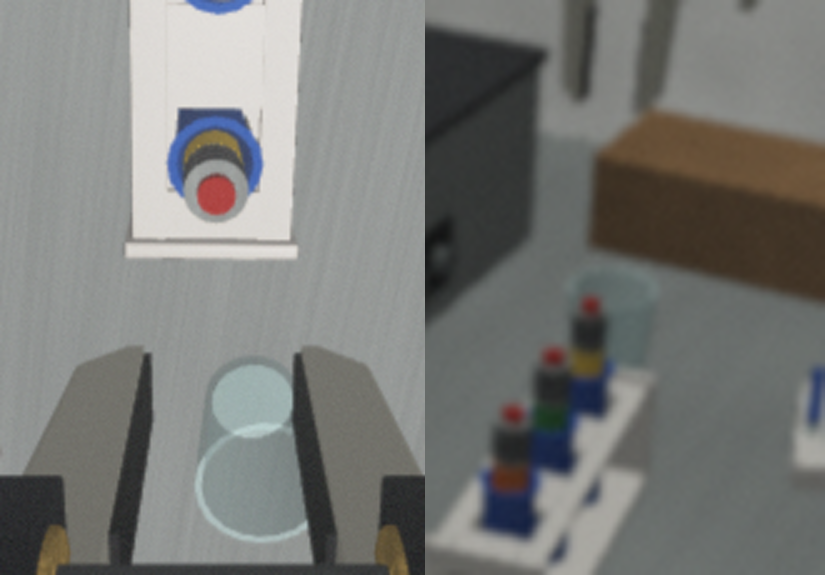

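View pics/w28f.png

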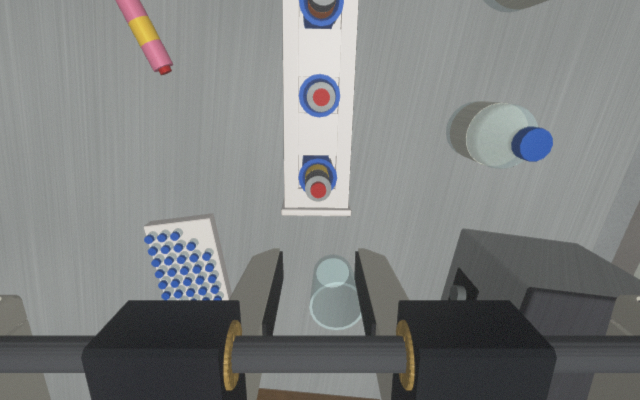

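```bash
python3 -c "
from plant import ticket
print(ticket.sign_off())"
```

```text
the job is handed in; nothing more can be done
None
```

The column is in the empty tube, red end up and pressed past the catch until it stopped on the bottom. I released it and handed the job in at about 31 s of the 59 s allowed. The sign-off reports no verdict.

**What I did**
- I gripped the column near its red end and lifted it. Small sharp tool moves swung it from about 51° to about 5° off upright.
- I lowered it into the tube until the catch stopped it, let go, and pressed the red plug down with closed fingertips.

**Last checks**
- **Depth:** the fingertips stopped at z = 0.162 m, the expected home height, and stayed there as I pressed up to about 21 N.
- **Side view:** the red plug is at (352.8, 145.4), against (352.9, 145.2) predicted for fully home. The remaining error is about the same as for the stored column beside it.
- **Position:** the wrist view puts the red end within about 2 mm of the tube axis.
- **Surroundings:** both stored columns look unmoved, and the vial tray, the beaker and the bottle in view look undisturbed. I did not measure the bystanders, and the wash bottle and the spanner were out of the last pictures.

**What went wrong on the way**
- My first way of turning the column upright, pushing its black end against the tray rim, ended with it dropping a short way back into the tray. It landed in the same direction, and I picked it up again.
- Two presses at the catch, with up to about 30 N on the wrist, did not move it. Part of that push was sideways; once I removed the sideways push it went in at about 4–5 N measured between moves. All wrist forces I read were well below the 80 N limit.

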